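Hang the ear defenders astride the bench rail

ROBOT

A 6-joint arm with a two-finger parallel gripper is mounted at the origin on the work surface. World frame = base frame: x ahead of the robot, y to its left, z up, the work surface at z = 0. Lengths are in m, angles in rad, forces in N, time in s.
With the tool pointing down it reaches from about 0.425 to 0.95 m from the base axis. Payload 3.5 kg.
Tool frame: the origin (TCP) lies at the very end of the fingers, on their centre line; the grasp point (between the pads) lies ctrl.grip_point_offset behind it (ctrl.grip_point_offset is the distance from the TCP to the grasp point, in m); z points along the fingers, y is the direction in which the jaws open and shut (so a half turn about z gives the same grasp; the last joint's range is limited). The gripper opens to 85 mm and grips with 20 to 120 N. Pads are 22 mm wide; open, the fingers measure 114 mm over their backs; the gripper's body (76 mm by 85 mm) begins 54 mm behind the grasp point. The pads swing forward as they close: fully open they stand 13 mm farther back than shut.
Start: joints at [-1.425, 0.286, 1.577, -0, 1.279, -0.15], TCP at [0.197, -0.646, 0.231] pointing down, gripper open.
Joint ranges: [-2.77, 2.77], [-0.9, 2.22], [0.21, 2.48], [-1.53, 4.67], [0.24, 2.81], [-2.84, 2.84]. Speed limits (rad/s): [2.79, 2.79, 3.14, 3.14, 3.14, 3.14].

INTERFACE

Orientations are given as a unit quaternion [x, y, z, w].
In Python, from plant import telemetry, imaging, ticket, finder, ctrl gives the robot as it stands. The module is installed in compiled form; this text tells all that it offers.
- The arm moves only by the shell command python3 -m crank 'ROWS' [FORCE]. ROWS is JSON, a list of rows, each a list of 7 numbers: the shift along the tool's x, y, z scaled (see below), then the turn, a rotation vector about the tool's x, y, z scaled (see below), then the opening, from 0 (shut) to 1 (fully open). A call has 1 to 12 rows; each row is the pose to reach, as a shift and turn from the pose commanded when the call began, along the tool's axes at that moment; what a row does not reach only later rows make up. The controller multiplies each number of a shift by 0.15 m and each number of a turn by 90 degrees. A row lasts 1/10 s, in which the tool goes at most 50 mm and 8.59 degrees, less where a joint would pass 70% of its speed; a pose out of reach is approached as far as the arm can. A call with a number of a shift or a turn outside -1 to 1 is refused whole. A call with a gripper value outside its range is refused whole. The fingers move at their own pace and stop on an object; FORCE is the grip in N (left out, the last holds). Time passes only in rows, so rows that repeat a pose let the fingers close. It gives the time, the measured TCP pose, the force and the opening at its end, in the units of the state.
- telemetry.get_state(): the state, without advancing time (a new reading comes with each control period).
- imaging.read_camera(name): name is "side" or "top" or "wrist"; returns a dict with "pixels" (420x560x3 uint8, red, green, blue), "vfov" (degrees; the focal length in pixels is half the picture's height over the tangent of half this angle, whatever the lens; pixels are square), "cx", "cy" (the principal point, pixels), "rvec" (rotation vector, rad) and "tvec" (3), from world to camera coordinates, as OpenCV has them. Camera axes: x right, y down, z forward; pixel columns grow to the right and rows downward; lengths in m; the calibration is good to about 2 mm. A picture is of the moment at which its call begins. There is no depth.
- ticket.sign_off(): hands the job in, once; it reports no verdict.
Trained networks look in a picture, given as the dict that the camera call returned (one of the last four; its "shot" number tells which), for a name from the list of things; names that differ only in an ending like _2 or _b are one class to them, and where a whole thing is asked for, a point or a joint stands for the part that bears it (a point fixed in the world has none). Each returns a list of dicts, best first, with "confidence" (0 to 1); they miss things now and then, are a little off and sometimes report something else, mostly with a low value. They report only what shows in the picture. A call takes as long as a camera call. They do not tell look-alikes from the thing itself.
- finder.masks_of(label, picture): "pixels" (420x560 bool, what is visible of it) and "extent" ([left, top, right, bottom] in pixels, round what is visible of it).
- finder.pinpoint(label, picture): "location" ([row, column] in pixels: a listed point, or the origin of a listed thing).
The state is a dict: "time": time; "qpos": joint angles; "dq": joint speeds; "joint_efforts": joint torques, N m; "eef_pos": TCP position; "tcp_rot": TCP orientation; "contact_force": force on the tool from outside, world axes, zero at the start; "wrist_torque": the same for the moment, N m; "opening": opening from 0.0 (shut) to 1.0 (fully open).
Only numpy, scipy, OpenCV 4.12 (cv2) and the standard library are available. Lean on these libraries where they do the work, as an engineer would, in place of code of your own. Each camera call takes 0.05 s, during which the arm holds its last target.

TASK

The ear defenders left lying on the pottery bench belong on the rail. Stand them upright on their two cups on the bench and let go of them there; then take them again by the top of the headband and lower them gently astride the rail, squarely across it near its middle, so that they hang from the headband with one cup on either side. Leave the mug and the bowl where they are.

Things in the scene. Friction and masses are not known exactly. Their poses are not given: they have to be found in the camera images.
- defenders: rigid ear defenders, 0.2-0.34 kg: black headband arch, two ear cups. Origin midway between the cups' flat undersides, on which they stand steadily; z up to the crown (158 mm high), y cup to cup (164 mm overall), x front to back. They start lying flat, x upright, origin 27 mm above the bench, crown to the robot's left (+y) within 35 degrees. Centre of mass about 40 mm along z
- cup_a (a point): centre of the ear cup at +y (62 mm along y, 33 mm along z from the defenders' origin; axes as theirs): a rounded block 54 mm in x, 66 in z, 40 thick in y (42 to 82 mm from the middle; its inner 14 mm is a dark cushion, only 46 by 56 mm). 84 mm is free between the two cups
- cup_b (a point): centre of the other, equal ear cup, at -y of the defenders
- crown (a point): middle of the outer top of the headband, 158 mm along z from the defenders' origin; axes as theirs. The strap is 18 mm wide in x, 6 mm thick, a half circle of 66 mm outer radius in the y-z plane down to the cups. Under the crown is a cushion 18 mm wide, 46 mm long in y, so the crown is 16 mm thick in all: fingers reaching lower than that would strike the rail
- crown_under (a point): middle of the underside of the crown cushion, 16 mm straight below the crown: this comes to rest on the rail; axes as the defenders'
- rail: fixed rail: level steel bar 20 mm thick, 260 mm long, its top 162 mm above the bench, on two 18 mm posts 115 mm either side of its middle, each on a foot 100 mm across the bar, 34 mm along it, 12 mm high. It points away from the robot within 25 degrees. Nothing stands above the bar. Origin on the bench below its middle; y along the bar, x across it, z up
- rail_top (a point): top of the bar at its middle, 162 mm above the bench; axes as the rail's
- mug: white mug, 80 mm wide, 90 mm high, loose, standing beyond the work; origin at the centre of its underside
- bowl: small blue bowl, 100 mm wide, 45 mm high, loose, standing beyond the work; origin at the centre of its underside
There are look-alikes about, which are no part of the job. What is shaped like the defenders but orange, pink or purple is not meant.

How it is judged:
By the outcome, as a careful person would: the job done as asked, in the order asked, and still so for the second after the job is handed in, with the robot touching nothing.
It also fails if it takes over 69 s, if anything falls off the work surface, if the arm or the gripper's body presses on something with over 40 N, if the wrist force passes 120 N, or if a joint passes its speed limit or range.

## Working session

There is one attempt and no reset: what is moved stays moved. The work goes in short steps, Python scripts to look and compute and a shell command to move; the robot and the scene stay as the last step left them, time stands still between calls to the robot, and variables do not carry over. Pictures are saved under pics/ and viewed, and the job is handed in when it is done.

```bash
mkdir -p pics; ls
cat > h.py <<'E'
import numpy as np, cv2
from scipy.spatial.transform import Rotation as R
from plant import telemetry, imaging, ticket, finder, ctrl
def K(p):
    f=p["pixels"].shape[0]/2/np.tan(np.radians(p["vfov"])/2)
    return np.array([[f,0,p["cx"]],[0,f,p["cy"]],[0,0,1.]])
def proj(p,X):
    X=np.atleast_2d(np.array(X,float))
    r,_=cv2.projectPoints(X,np.array(p["rvec"],float),np.array(p["tvec"],float),K(p),None)
    return r[:,0]
def ray(p,rc):
    Rm=cv2.Rodrigues(np.array(p["rvec"],float))[0]; t=np.array(p["tvec"],float).ravel()
    d=Rm.T@np.linalg.inv(K(p))@np.array([rc[1],rc[0],1.]); c=-Rm.T@t
    return c,d/np.linalg.norm(d)
def atz(p,rc,z):
    c,d=ray(p,rc); return c+d*(z-c[2])/d[2]
def tri(obs):
    A=np.zeros((3,3));b=np.zeros(3)
    rs=[ray(p,rc) for p,rc in obs]
    for c,d in rs:
        M=np.eye(3)-np.outer(d,d);A+=M;b+=M@c
    X=np.linalg.solve(A,b)
    return X,[float(np.linalg.norm((np.eye(3)-np.outer(d,d))@(X-c))) for c,d in rs]
def save(p,n): cv2.imwrite("pics/"+n+".png",cv2.cvtColor(p["pixels"],cv2.COLOR_RGB2BGR))
E
python3 - <<'E'
from h import *
s=telemetry.get_state();print(s, ctrl.grip_point_offset)
for n in ("side","top","wrist"):
    p=imaging.read_camera(n);save(p,n+"0")
    c,d=ray(p,(210,280));print(n,c,d,p["vfov"])
    for l in ("cup_a","crown","rail_top","rail","defenders"):
        print(l,[(np.round(q["location"],1).tolist(),round(q["confidence"],2)) for q in finder.pinpoint(l,p)])
E
```

```text
pics
{'time': 0.0, 'qpos': array([-1.42498310e+00,  2.87218119e-01,  1.57818533e+00, -9.65076035e-06,
        1.27861391e+00, -1.50033276e-01]), 'dq': array([ 0.00010102,  0.00154961,  0.00070917,  0.00103226, -0.00081085,
        0.00144566]), 'joint_efforts': array([-7.59283594e-04, -4.05980372e+01, -2.92626268e+01, -1.64332341e-04,
        5.87509901e-03,  4.19877551e-06]), 'eef_pos': array([ 0.19670293, -0.64500846,  0.2299077 ]), 'tcp_rot': array([ 9.89078359e-01,  1.47385652e-01, -2.06107529e-06, -1.21235967e-03]), 'contact_force': array([ 0.16003041, -0.06741562,  0.23329998]), 'wrist_torque': array([-0.04548729, -0.03068439,  0.04039377]), 'opening': 1.005827924713633} 0.0187
side [-0.65453314 -1.04985519  1.11874406] [ 0.61594646  0.57343734 -0.54016625] 42.78936793891822
cup_a [([243.0, 352.9], 0.97), ([344.7, 301.3], 0.97), ([257.1, 333.1], 0.9), ([263.5, 278.5], 0.9), ([280.8, 363.6], 0.85), ([322.9, 330.0], 0.82), ([243.5, 271.5], 0.61), ([291.3, 400.7], 0.56), ([241.6, 192.7], 0.53), ([235.9, 318.1], 0.51)]
crown [([258.3, 233.3], 0.95), ([313.4, 370.9], 0.71), ([313.5,
[... 253 characters left out ...]
5 -0.99383647] 56.940474972646136
cup_a [([275.6, 384.3], 0.98), ([217.6, 336.8], 0.96), ([231.5, 275.8], 0.94), ([281.9, 226.1], 0.92), ([312.5, 385.4], 0.76), ([250.8, 306.6], 0.75), ([181.9, 333.7], 0.67), ([220.0, 373.9], 0.57), ([208.5, 404.9], 0.55)]
crown [([296.7, 354.7], 0.9), ([194.4, 301.0], 0.71), ([244.5, 401.3], 0.67), ([281.2, 190.5], 0.67)]
rail_top [([181.6, 210.8], 0.65)]
rail []
defenders [([262.7, 227.5], 0.93), ([231.9, 298.1], 0.8), ([292.1, 393.4], 0.68), ([204.6, 383.5], 0.63)]
wrist [ 0.2773128  -0.62085966  0.37285046] [-0.31502649 -0.09818465 -0.94399051] 62.44972683197135
cup_a [([42.2, 33.3], 0.88), ([172.8, 26.1], 0.73)]
crown []
rail_top []
rail []
defenders []
```

View pics/side0.png

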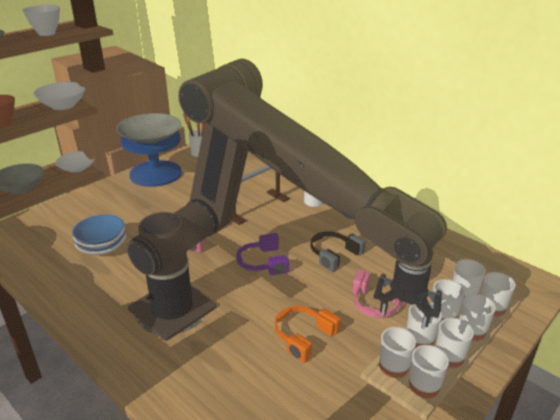

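View pics/top0.png

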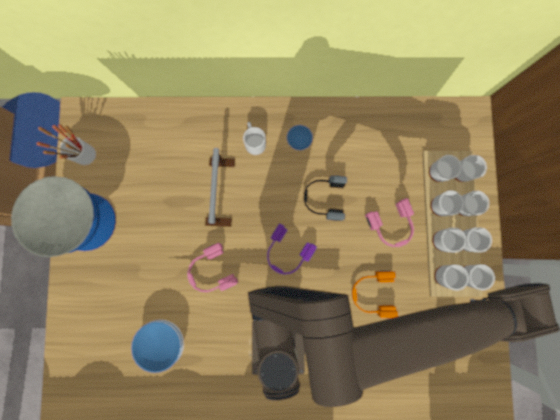

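View pics/wrist0.png

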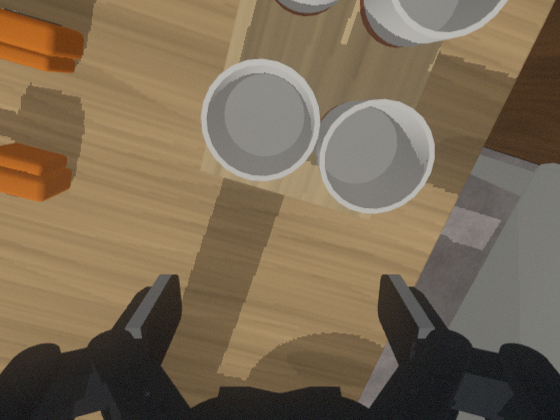

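Candidates for the defenders in the top view (row, col): black (197,325), purple (250,290), orange (295,375), pink (225,395) and pink (268,210). By the description the black set is the right one. The rail is at (185,214). Next I check this in a close crop and measure.

Run:
```python
from h import *
T=imaging.read_camera("top");S=imaging.read_camera("side")
a=cv2.resize(T["pixels"][120:240,190:360],None,fx=4,fy=4,interpolation=cv2.INTER_CUBIC)[:,:,::-1]
b=cv2.resize(S["pixels"][150:280,220:390],None,fx=4,fy=4,interpolation=cv2.INTER_CUBIC)[:,:,::-1]
cv2.imwrite("pics/ct.png",a);cv2.imwrite("pics/cs.png",b)
for p,n in((T,"T"),(S,"S")):
  for l in ("defenders","cup_a","rail","mug","bowl"):
    for m in finder.masks_of(l,p):
        ys,xs=np.nonzero(m["pixels"]); col=p["pixels"][m["pixels"]].mean(0).round()
        print(n,l,round(m["confidence"],2),m["extent"],col, len(ys))
```

```text
T defenders 0.95 [368.0, 197.4, 412.6, 248.4] [183. 119. 132.] 743
T defenders 0.77 [192.2, 245.9, 237.9, 291.7] [180. 115. 132.] 573
T defenders 0.74 [271.4, 224.6, 316.3, 269.7] [ 97.  50. 122.] 329
T defenders 0.63 [353.6, 271.7, 400.0, 316.5] [184. 109.  17.] 645
T defenders 0.6 [303.3, 171.0, 349.9, 221.5] [98. 92. 77.] 674
T cup_a 0.94 [362.6, 199.2, 412.2, 250.2] [184. 119. 134.] 670
T cup_a 0.86 [268.6, 225.0, 318.3, 271.0] [ 99.  55. 118.] 417
T cup_a 0.77 [300.4, 174.9, 346.7, 223.0] [95. 90. 77.] 627
T cup_a 0.61 [190.1, 241.8, 237.7, 292.6] [180. 115. 132.] 572
T cup_a 0.56 [352.9, 269.3, 400.5, 318.2] [182. 106.  13.] 566
T rail 0.56 [206.8, 150.3, 235.4, 226.8] [119. 106.  91.] 901
T mug 0.57 [241.7, 121.3, 265.5, 154.3] [169. 169. 162.] 502
T bowl 0.74 [285.2, 123.9, 310.9, 151.4] [ 56.  81. 104.] 514
S defenders 0.96 [310.2, 235.5, 363.6, 275.6] [82. 76. 66.] 1020
S defenders 0.87 [272.0, 305.4, 341.4, 360.0] [179. 102.  44.] 1522
S defenders 0.61 [191.2, 240.3, 206.8, 250.6] [130.  87.  91.] 88
S defenders 0.57 [350.2, 268.4, 405.8, 317.2] [175. 107. 117.] 758
S defenders 0.57 [237.7, 231.3, 288.2, 275.2] [86. 59. 90.] 975
S cup_a 0.87 [312.2, 230.3, 364.4, 273.2] [80. 75. 67.] 908
S cup_a 0.82 [272.1, 305.0, 343.4, 358.3] [180. 102.  44.] 1515
S cup_a 0.72 [353.5, 269.6, 405.2, 317.3] [178. 106. 120.] 656
S cup_a 0.57 [238.0, 233.4, 287.3, 276.3] [88. 60. 89.] 1063
S cup_a 0.56 [188.0, 238.3, 207.0, 252.2] [127.  87.  88.] 118
S rail 0.6 [233.0, 163.8, 287.3, 224.0] [98. 82. 66.] 504
S mug 0.56 [304.1, 190.8, 323.6, 204.3] [195. 190. 179.] 157
```

View pics/ct.png

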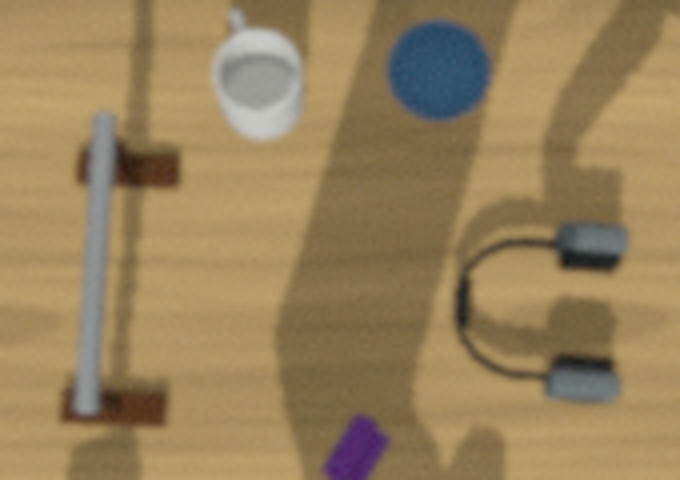

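View pics/cs.png

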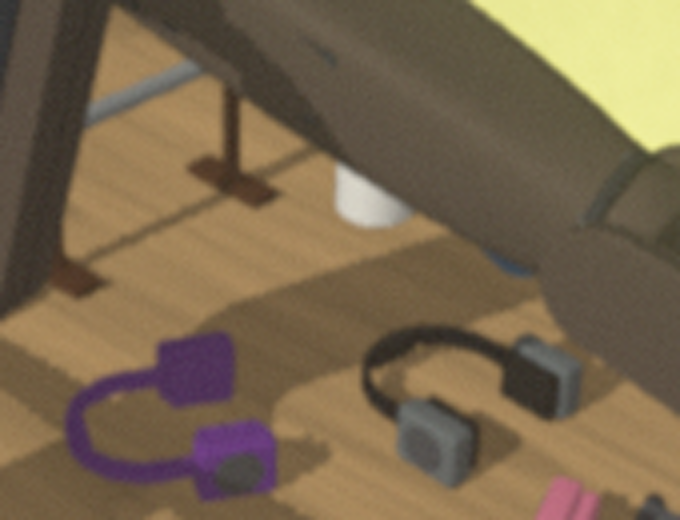

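The black set has grey cups. In the top view its crown is at (196,306) and its cups at (181,338) and (215,335.5). The rail ends are at (149,216) and (223,212). Next come the two-view measurements.

Run:
```python
from h import *
T=imaging.read_camera("top");S=imaging.read_camera("side")
tp=lambda x,y:(120+y/4-.4,190+x/4-.4)
sp=lambda x,y:(150+y/4-.4,220+x/4-.4)
print("cupfar",atz(T,tp(592,245),.05),"cupnear",atz(T,tp(582,380),.05),"crown",atz(T,tp(463,303),.027))
print("rail far",atz(T,tp(103,117),.162),"near",atz(T,tp(87,412),.162))
# two views: crown outer top edge mid; rail foot far; cup centers by network
for n,a,b in (("footfar corner",tp(180,150),sp(277,190)),):
    print(n,tri([(T,a),(S,b)]))
for p in (T,S):
  for l in("cup_a","crown","crown_under","defenders","rail_top","rail"):
    for q in finder.pinpoint(l,p):
      r,c=q["location"]
      if p is T and 170<r<225 and 300<c<350 or p is S and 225<r<280 and 305<c<370 or 'rail' in l: print("T" if p is T else "S",l,r,c,round(q["confidence"],2))
print("mug",atz(T,(138,255),.045),"bowl",atz(T,(137,300),.03),"pink",atz(T,(225,395),.03),atz(T,(220,373),.05),"purple",atz(T,(232,280),.05),atz(T,(251,308),.05))
print("pinkL", atz(T,(252,212),.05))
```

```text
cupfar [ 0.60331935 -0.22365965  0.05      ] cupnear [ 0.47726455 -0.21119051  0.05      ] crown [ 0.55308923 -0.10438133  0.027     ]
rail far [0.69740434 0.21344658 0.162     ] near [0.44228347 0.22368603 0.162     ]
footfar corner (array([0.70500289, 0.16559993, 0.00986817]), [0.0017782581044863664, 0.0017782581044864252])
T cup_a 183.0 331.4 0.92
T cup_a 216.8 337.0 0.7
T cup_a 196.0 341.9 0.69
T crown_under 197.2 305.8 0.72
T defenders 197.8 345.9 0.83
T rail_top 185.4 213.2 0.64
S cup_a 260.6 330.8 0.82
S cup_a 241.4 351.8 0.67
S crown 236.0 319.5 0.89
S crown 242.2 353.5 0.43
S crown_under 236.0 319.4 0.77
S defenders 258.7 350.4 0.65
S rail_top 166.7 254.1 0.96
mug [0.77079402 0.08380464 0.045     ] bowl [ 0.77828213 -0.08723588  0.03      ] pink [ 0.43864397 -0.43648983  0.03      ] [ 0.45627135 -0.35019533  0.05      ] purple [ 0.41487865 -0.00792393  0.05      ] [ 0.34504576 -0.10920848  0.05      ]
pinkL [0.34431919 0.23933898 0.05      ]
```

```bash
cat >> h.py <<'E'
def down(xang,deg=True):
    a=np.radians(xang); x=np.array([np.cos(a),np.sin(a),0]); z=np.array([0,0,-1.]); return np.column_stack([x,np.cross(z,x),z])
def need(pos,Rt,base=None):
    s=telemetry.get_state()
    p0,R0=(s["eef_pos"],R.from_quat(s["tcp_rot"]).as_matrix()) if base is None else base
    d=R0.T@(np.array(pos)-p0)/0.15; w=R.from_matrix(R0.T@Rt).as_rotvec()/(np.pi/2)
    print("need shift",np.round(d,4),"turn",np.round(w,4),"mm",np.round(np.linalg.norm(d)*150,1),"deg",np.round(np.linalg.norm(w)*90,2))
    return d,w
def st():
    s=telemetry.get_state();Rm=R.from_quat(s["tcp_rot"]).as_matrix()
    print("t",round(s["time"],2),"p",np.round(s["eef_pos"],4),"x",np.round(Rm[:,0],3),"z",np.round(Rm[:,2],3),"q",np.round(s["qpos"],3),"F",np.round(s["contact_force"],1),"op",round(s["opening"],3))
E
python3 - <<'E'
from h import *
need([.57,-.2,.28],down(84))
E
```

```text
need shift [ 3.2461 -2.1167 -0.3245] turn [-0.     0.    -0.745] mm 583.3 deg 67.05
```

```bash
python3 -m crank '[[0.33,-0.22,-0.1,0,0,0,1],[0.66,-0.43,-0.2,0,0,0,1],[1,-0.65,-0.32,0,0,0,1],[1,-0.65,-0.32,0,0,0,1]]'
python3 -m crank '[[0.33,-0.22,0,0,0,0,1],[0.66,-0.43,0,0,0,0,1],[1,-0.65,0,0,0,0,1],[1,-0.65,0,0,0,0,1]]'
python3 -m crank '[[0.33,-0.22,0,0,0,0,1],[0.66,-0.43,0,0,0,0,1],[1,-0.65,0,0,0,0,1],[1,-0.65,0,0,0,0,1]]'
python3 - <<'E'
from h import *
st();need([.57,-.2,.28],down(84))
E
```

```text
time: 2.6
eef_pos: [0.3135, -0.5067, 0.2806]
tcp_rot: [0.989, 0.148, 0.0, 0.0]
contact_force: [-0.2, -0.8, 0.8]
opening: 1.002
time: 3.0
eef_pos: [0.4287, -0.3689, 0.2797]
tcp_rot: [0.989, 0.149, 0.0, -0.0]
contact_force: [-0.4, 0.0, -0.6]
opening: 0.999
time: 3.4
eef_pos: [0.5437, -0.2318, 0.2796]
tcp_rot: [0.989, 0.149, 0.0, -0.0]
contact_force: [0.5, -0.8, 0.5]
opening: 0.999
t 3.4 p [ 0.5437 -0.2318  0.2796] x [0.956 0.294 0.001] z [ 0.001  0.    -1.   ] q [-5.750e-01  6.800e-02  1.738e+00  1.000e-03  1.335e+00  6.970e-01] F [ 0.5 -0.8  0.5] op 0.999
need shift [ 0.2301 -0.1508 -0.0024] turn [ 3.000e-04 -6.000e-04 -7.434e-01] mm 41.3 deg 66.91
```

```bash
python3 -m crank '[[0.23,-0.15,0,0,0,-0.09,1],[0.23,-0.15,0,0,0,-0.18,1],[0.23,-0.15,0,0,0,-0.27,1],[0.23,-0.15,0,0,0,-0.36,1],[0.23,-0.15,0,0,0,-0.45,1],[0.23,-0.15,0,0,0,-0.54,1],[0.23,-0.15,0,0,0,-0.63,1],[0.23,-0.15,0,0,0,-0.72,1],[0.23,-0.15,0,0,0,-0.743,1],[0.23,-0.15,0,0,0,-0.743,1]]'
python3 - <<'E'
from h import *
st()
W=imaging.read_camera("wrist");save(W,"w1");S=imaging.read_camera("side");save(S,"s1")
for p,n in((W,"W"),(S,"S")):
  for l in("cup_a","crown","defenders"):
    print(n,l,[(np.round(q["location"],1).tolist(),round(q["confidence"],2)) for q in finder.pinpoint(l,p)])
E
```

```text
time: 4.4
eef_pos: [0.5684, -0.2031, 0.2794]
tcp_rot: [0.744, 0.668, 0.0, 0.0]
contact_force: [1.2, 0.2, -0.3]
opening: 1.002
t 4.4 p [ 0.5684 -0.2031  0.2794] x [ 0.108  0.994 -0.   ] z [ 0. -0. -1.] q [-0.511  0.097  1.707  0.     1.337 -0.403] F [ 1.2  0.2 -0.3] op 1.002
W cup_a [([182.2, 312.3], 0.94), ([361.1, 252.1], 0.93), ([103.8, 66.9], 0.89), ([290.4, 209.6], 0.87), ([325.3, 64.6], 0.8), ([183.5, 207.3], 0.74)]
W crown [([357.9, 155.5], 0.94), ([67.5, 253.0], 0.89)]
W defenders []
S cup_a [([261.8, 277.0], 0.95), ([281.6, 361.7], 0.87), ([243.8, 270.2], 0.85), ([244.9, 352.8], 0.82), ([224.2, 207.5], 0.8), ([291.5, 399.3], 0.78), ([257.0, 350.3], 0.75), ([257.3, 331.1], 0.73), ([325.6, 328.2], 0.67), ([240.2, 193.6], 0.66), ([345.1, 299.3], 0.64)]
S crown [([314.7, 370.0], 0.97), ([257.5, 235.0], 0.66), ([311.0, 280.3], 0.58), ([238.8, 314.8], 0.57), ([216.8, 349.8], 0.41)]
S defenders [([251.8, 281.9], 0.98), ([280.6, 383.3], 0.87), ([258.3, 351.8], 0.85), ([237.3, 208.0], 0.75), ([338.6, 324.8], 0.72)]
```

View pics/w1.png

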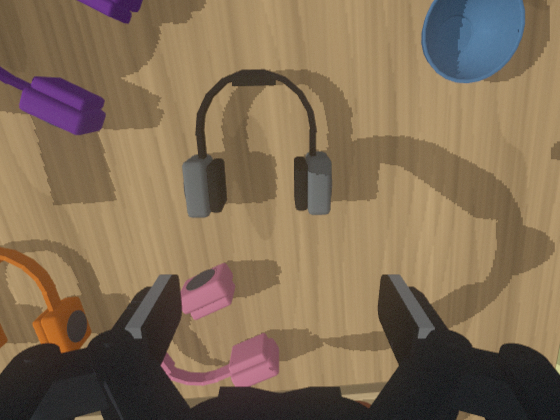

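View pics/s1.png

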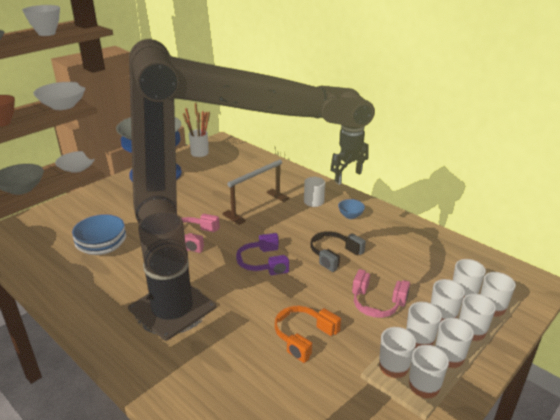

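Run:
```python
from h import *
W=imaging.read_camera("wrist");S=imaging.read_camera("side")
near=[(W,(183.5,207.3)),(S,(257.3,331.1))];far=[(W,(182.2,312.3)),(S,(244.9,352.8))];cr=[(W,(67.5,253)),(S,(238.8,314.8))]
for n,o in(("near",near),("far",far),("crown",cr)):print(n,tri(o),atz(W,o[0][1],.027))
for p in(S,W):print([(q["location"],q["confidence"]) for q in finder.pinpoint("rail_top",p)])
def P(o,z): return atz(W,o[0][1],z)
# overlay model check
import itertools
from scipy.optimize import least_squares
def mod(x,y,yaw,pts):
    c=np.array([np.cos(yaw),np.sin(yaw),0]);b=np.array([np.sin(yaw),-np.cos(yaw),0])*1. # b: toward far(+x)
    o=np.array([x,y,.027]);return [o+b*q[0]+c*q[1]+np.array([0,0,q[2]]) for q in pts]
pts=[(62,33,0),(-62,33,0),(0,158,0)]; pts=np.array(pts)/1000
obs=np.array([(312.3,182.2),(207.3,183.5),(253,67.5)])
f=lambda v:(proj(W,mod(*v,pts))-obs).ravel()
r=least_squares(f,[.54,-.25,1.47]);print(r.x,np.degrees(r.x[2]),r.fun)
im=W["pixels"].copy()
box=[(sy*a,b,u) for sy in(1,-1) for a in(.042,.082) for b in(0,.066) for u in(-.027,.027)]
arc=[(.066*np.cos(t),.092+.066*np.sin(t),u) for t in np.linspace(0,np.pi,30) for u in (-.009,.009)]
for q in proj(W,mod(*r.x,box)):cv2.circle(im,tuple(int(v) for v in q.round()),2,(255,0,0),-1)
for q in proj(W,mod(*r.x,arc)):cv2.circle(im,tuple(int(v) for v in q.round()),1,(0,255,0),-1)
cv2.imwrite("pics/ov1.png",cv2.resize(im[40:240,150:370],None,fx=3,fy=3)[:,:,::-1])
```

```text
near (array([ 0.48641127, -0.21551246,  0.0333688 ]), [0.002396281739606965, 0.002396281739606913]) [ 0.48342276 -0.21513483  0.027     ]
far (array([ 0.60395316, -0.22450817,  0.0262211 ]), [0.0031654969954873413, 0.0031654969954872914]) [ 0.60607114 -0.22672825  0.027     ]
crown (array([ 0.55241755, -0.09447413,  0.01390885]), [0.00014116481836072255, 0.00014116481836072288]) [ 0.55334308 -0.09541407  0.027     ]
[([167.5, 254.1], 0.77)]
[]
[ 0.54170586 -0.25345947  1.49273231] 85.52726132300393 [-0.07058422 -1.09974805 -0.71534776  0.56808521  0.70750142  0.45866629]
```

View pics/ov1.png

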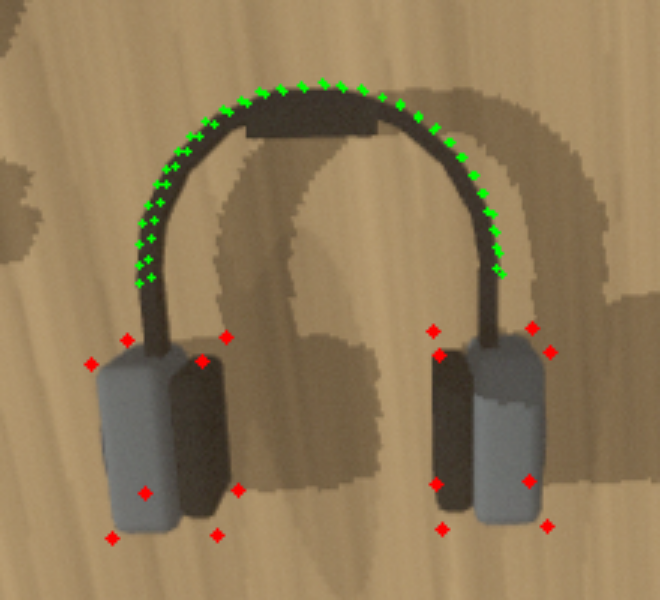

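```bash
cat >> h.py <<'E'
U=np.array([0,0,1.])
def cb(yaw):
    a=np.radians(yaw); return np.array([np.cos(a),np.sin(a),0]),np.array([np.sin(a),-np.cos(a),0])
def tilt(yaw,th):
    c,b=cb(yaw);t=np.radians(th);z=-U*np.cos(t)-c*np.sin(t);x=c*np.cos(t)-U*np.sin(t);return np.column_stack([x,np.cross(z,x),z])
E
python3 - <<'E'
from h import *
c,b=cb(85);G=np.array([.5417,-.2535,0])+.062*b+.036*c+.033*U
Rt=tilt(85,30);P=G+.022*Rt[:,2];print(G,P)
need(P-.10*Rt[:,2],Rt)
E
```

```text
[ 0.60660168 -0.22304065  0.033     ] [ 0.60564296 -0.23399879  0.01394744]
need shift [0.1552 0.262  1.1919] turn [-0.0035 -0.3333 -0.0129] mm 184.5 deg 30.02
```

```bash
python3 -m crank '[[0.05,0.09,0.2,0,-0.09,0,1],[0.1,0.18,0.45,0,-0.17,0,1],[0.15,0.26,0.7,0,-0.25,0,1],[0.155,0.262,0.9,0,-0.333,-0.013,1],[0.155,0.262,1,-0.0035,-0.333,-0.013,1],[0.155,0.262,1,-0.0035,-0.333,-0.013,1],[0.155,0.262,1,-0.0035,-0.333,-0.013,1]]'
python3 - <<'E'
from h import *
st()
c,b=cb(85);G=np.array([.5417,-.2535,0])+.062*b+.036*c+.033*U
Rt=tilt(85,30);P=G+.022*Rt[:,2]
need(P,Rt)
p=imaging.read_camera("wrist");save(p,"w2");S=imaging.read_camera("side");save(S,"s2")
print(proj(p,[G,[.60664,-.2260,.027]]))
E
```

```text
time: 5.7
eef_pos: [0.6109, -0.1854, 0.1312]
tcp_rot: [0.713, 0.652, -0.19, 0.175]
contact_force: [-0.3, -0.7, 0.8]
opening: 1.002
t 5.7 p [ 0.6109 -0.1854  0.1312] x [ 0.078  0.863 -0.499] z [-0.042 -0.497 -0.867] q [-0.261  0.315  1.801 -0.615  1.019  0.156] F [-0.3 -0.7  0.8] op 1.002
need shift [ 0.1081 -0.0083  0.8402] turn [ 0.0011 -0.0006 -0.0014] mm 127.1 deg 0.17
[[275.66639493 186.62273459]
 [276.12714376 183.70089383]]
```

View pics/w2.png

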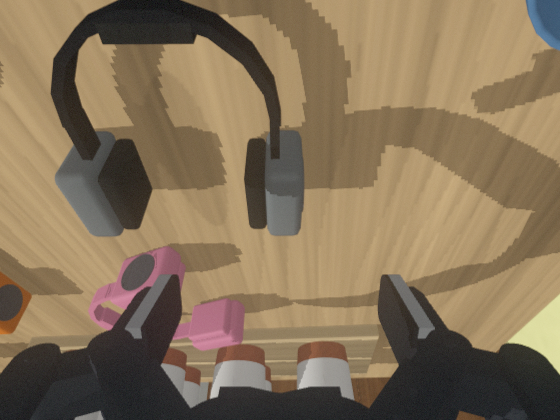

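View pics/s2.png

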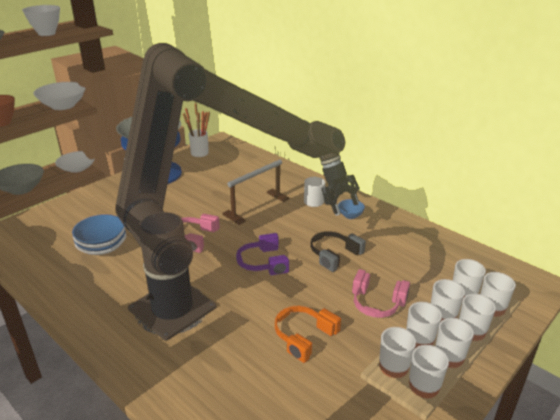

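```bash
python3 -m crank '[[0.108,-0.008,0.2,0,0,0,1],[0.108,-0.008,0.4,0,0,0,1],[0.108,-0.008,0.55,0,0,0,1],[0.108,-0.008,0.7,0,0,0,1],[0.108,-0.008,0.8,0,0,0,1],[0.108,-0.008,0.84,0,0,0,1],[0.108,-0.008,0.84,0,0,0,1]]'
python3 - <<'E'
from h import *
st()
p=imaging.read_camera("wrist");save(p,"w3")
E
```

```text
time: 6.5
eef_pos: [0.6047, -0.2337, 0.0126]
tcp_rot: [0.713, 0.652, -0.191, 0.175]
contact_force: [0.8, 0.6, -0.4]
opening: 1.0
t 6.5 p [ 0.6047 -0.2337  0.0126] x [ 0.077  0.863 -0.5  ] z [-0.043 -0.498 -0.866] q [-0.338  0.492  1.822 -0.718  0.827  0.247] F [ 0.8  0.6 -0.4] op 1.0
```

View pics/w3.png

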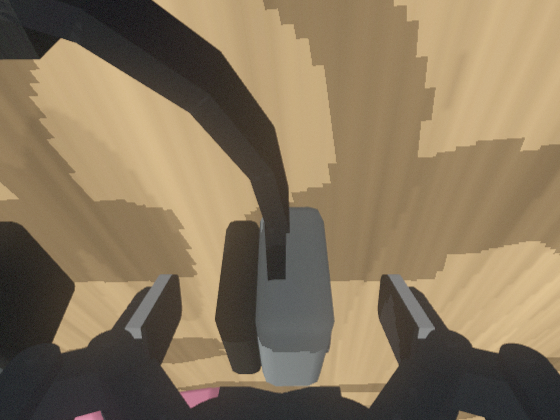

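The far cup sits between the jaws: cushion edge at col 217, outer face at col 332, jaws at cols 180 and 380. Closing now.

```bash
python3 -m crank '[[0,0,0,0,0,0,0.6],[0,0,0,0,0,0,0.3],[0,0,0,0,0,0,0.2],[0,0,0,0,0,0,0.1],[0,0,0,0,0,0,0],[0,0,0,0,0,0,0],[0,0,0,0,0,0,0],[0,0,0,0,0,0,0]]' 60
python3 - <<'E'
from h import *
st()
p=imaging.read_camera("wrist");save(p,"w4")
E
```

```text
time: 7.35
eef_pos: [0.6048, -0.2326, 0.0129]
tcp_rot: [0.712, 0.653, -0.191, 0.175]
contact_force: [-1.8, 3.4, 5.5]
opening: 0.466
t 7.35 p [ 0.6048 -0.2326  0.0129] x [ 0.075  0.863 -0.5  ] z [-0.043 -0.498 -0.866] q [-0.336  0.491  1.822 -0.718  0.828  0.247] F [-1.8  3.4  5.5] op 0.466
```

View pics/w4.png

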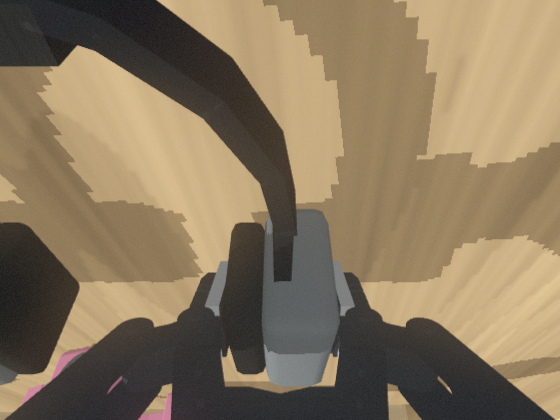

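```bash
python3 -m crank '[[-0.06,0,-0.1,0,0,0,0],[-0.16,0,-0.28,0,0,0,0],[-0.28,0,-0.5,0,0,0,0],[-0.28,0,-0.65,0,0,0,0],[-0.2,-0.02,-0.8,0,0,0,0],[-0.1,-0.03,-0.9,0,0,0,0],[0,-0.04,-0.93,0,0,0,0],[0,-0.04,-0.93,0,0,0,0]]'
python3 - <<'E'
from h import *
st()
p=imaging.read_camera("wrist");save(p,"w5");p=imaging.read_camera("side");save(p,"s5")
E
```

```text
time: 8.2
eef_pos: [0.604, -0.1609, 0.1316]
tcp_rot: [0.711, 0.654, -0.19, 0.174]
contact_force: [-1.1, -0.3, -3.1]
opening: 0.462
t 8.2 p [ 0.604  -0.1609  0.1316] x [ 0.073  0.864 -0.498] z [-0.044 -0.496 -0.867] q [-0.225  0.298  1.822 -0.611  1.035  0.182] F [-1.1 -0.3 -3.1] op 0.462
```

View pics/w5.png

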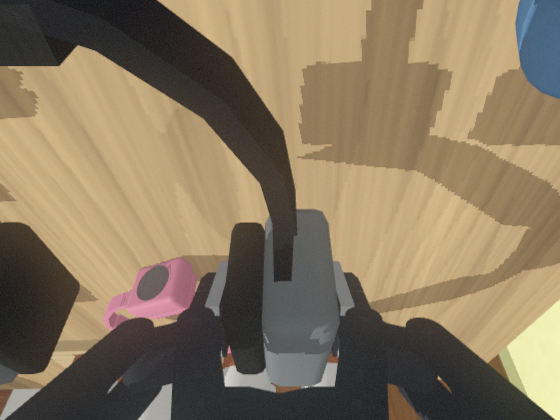

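View pics/s5.png

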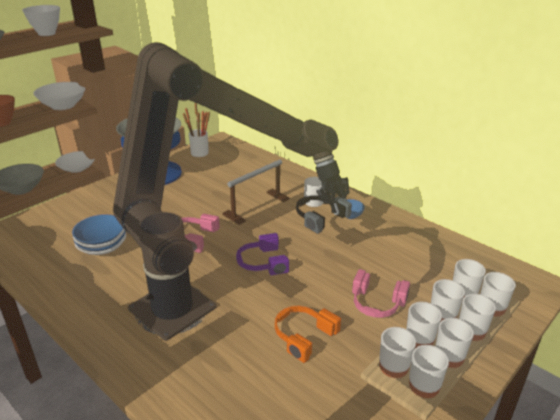

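```bash
python3 -m crank '[[0,0,0,0,0.09,0,0],[0,0,0,0,0.18,0,0],[0,0,0,0,0.27,0,0],[0,0,0,0,0.36,0,0],[0,0,0,0,0.45,0,0],[0,0,0,0,0.54,0,0],[0,0,0,0,0.63,0,0],[0,0,0,0,0.72,0,0],[0,0,0,0,0.81,0,0],[0,0,0,0,0.9,0,0],[0,0,0,0,1,0,0],[0,0,0,0,1,0,0]]'
python3 - <<'E'
from h import *
st()
p=imaging.read_camera("wrist");save(p,"w6");p=imaging.read_camera("side");save(p,"s6")
E
```

```text
time: 9.5
eef_pos: [0.6024, -0.1651, 0.1278]
tcp_rot: [0.64, 0.583, 0.368, -0.34]
contact_force: [0.2, -0.3, -3.8]
opening: 0.463
t 9.5 p [ 0.6024 -0.1651  0.1278] x [0.051 0.496 0.867] z [ 0.075  0.864 -0.498] q [-0.723  0.58   1.631  0.778  1.686 -0.857] F [ 0.2 -0.3 -3.8] op 0.463
```

View pics/w6.png

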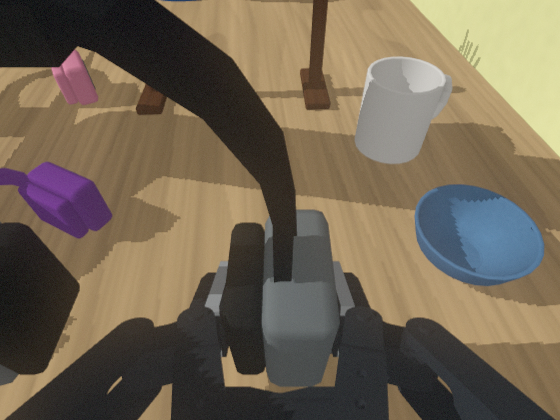

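View pics/s6.png

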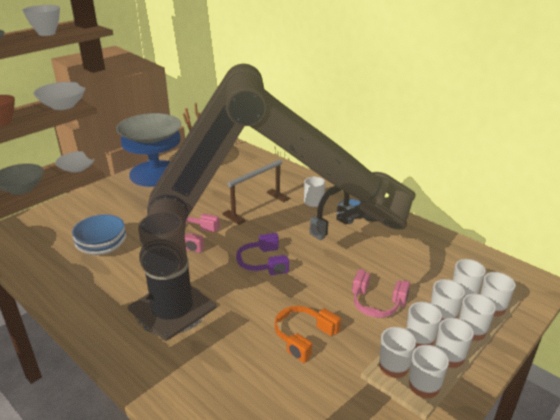

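Run:
```python
from h import *
R0=R.from_quat([0.712,0.653,-0.191,0.175]).as_matrix();o=R0.T@(np.array([.5417,-.2535,.027])-np.array([.6048,-.2326,.0129]))
cz=R0.T@cb(85)[0]; bz=R0.T@cb(85)[1]
s=telemetry.get_state();Rn=R.from_quat(s["tcp_rot"]).as_matrix();O=s["eef_pos"]+Rn@o
print("O",O,"bodyz",Rn@cz,"b",Rn@bz,"tooly",Rn[:,1])
for dz in (-.05,-.08,-O[2]+.004,-O[2]+.001,-O[2]-.002): print(round(dz,4),np.round(Rn.T@np.array([0,0,dz])/.15,4))
```

```text
O [ 0.541846   -0.1725226   0.10503578] bodyz [0.00312452 0.00106612 0.99999455] b [ 0.99609966 -0.08818369 -0.00301834] tooly [ 0.99612351 -0.08793786 -0.00221125]
-0.05 [-0.2884  0.0007  0.1672]
-0.08 [-0.4614  0.0012  0.2674]
-0.101 [-0.5828  0.0015  0.3378]
-0.104 [-0.6001  0.0015  0.3478]
-0.107 [-0.6174  0.0016  0.3578]
```

Level to 0.2 degrees, with the underside 105 mm up by calculation. I'll lower to about 4 mm above the bench.

```bash
python3 -m crank '[[-0.1,0,0.06,0,0,0,0],[-0.25,0,0.145,0,0,0,0],[-0.4,0,0.232,0,0,0,0],[-0.5,0,0.29,0,0,0,0],[-0.55,0.001,0.319,0,0,0,0],[-0.575,0.001,0.333,0,0,0,0],[-0.583,0.001,0.338,0,0,0,0],[-0.583,0.001,0.338,0,0,0,0],[-0.583,0.001,0.338,0,0,0,0]]'
python3 - <<'E'
from h import *
st()
p=imaging.read_camera("side");cv2.imwrite("pics/s7.png",cv2.resize(p["pixels"][170:310,260:440],None,fx=4,fy=4,interpolation=cv2.INTER_CUBIC)[:,:,::-1])
E
```

```text
time: 10.5
eef_pos: [0.6054, -0.1631, 0.0329]
tcp_rot: [0.638, 0.586, 0.369, -0.337]
contact_force: [0.3, 0.1, -2.7]
opening: 0.462
t 10.5 p [ 0.6054 -0.1631  0.0329] x [0.042 0.499 0.866] z [ 0.076  0.862 -0.5  ] q [-0.718  0.726  1.616  0.775  1.588 -0.955] F [ 0.3  0.1 -2.7] op 0.462
```

View pics/s7.png

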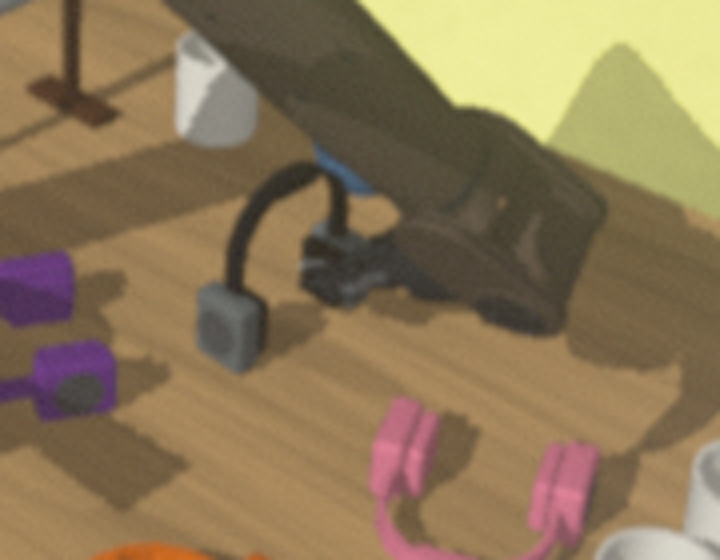

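```bash
python3 -m crank '[[-0.01,0,0.006,0,0,0,0],[-0.02,0,0.0115,0,0,0,0],[-0.02,0,0.0115,0,0,0,0]]'
python3 - <<'E'
from h import *
st()
E
python3 -m crank '[[-0.01,0,0.006,0,0,0,0],[-0.017,0,0.01,0,0,0,0],[-0.017,0,0.01,0,0,0,0]]'
python3 - <<'E'
from h import *
st()
E
```

```text
time: 10.85
eef_pos: [0.605, -0.1628, 0.0289]
tcp_rot: [0.638, 0.585, 0.369, -0.338]
contact_force: [0.1, 0.3, 0.2]
opening: 0.461
t 10.85 p [ 0.605  -0.1628  0.0289] x [0.043 0.497 0.867] z [ 0.076  0.863 -0.499] q [-0.718  0.733  1.615  0.775  1.585 -0.957] F [0.1 0.3 0.2] op 0.461
time: 11.15
eef_pos: [0.605, -0.1629, 0.029]
tcp_rot: [0.637, 0.585, 0.37, -0.34]
contact_force: [-4.6, -0.9, 9.1]
opening: 0.461
t 11.15 p [ 0.605  -0.1629  0.029 ] x [0.042 0.493 0.869] z [ 0.074  0.866 -0.495] q [-0.718  0.736  1.613  0.777  1.59  -0.959] F [-4.6 -0.9  9.1] op 0.461
```

Contact: the force went from −2.7 to +9 N and the TCP stopped descending. I'll ease off 1 mm, look, then open.

```bash
python3 -m crank '[[0.006,0,-0.0035,0,0,0,0],[0.006,0,-0.0035,0,0,0,0]]'
python3 - <<'E'
from h import *
st()
p=imaging.read_camera("wrist");save(p,"w8")
E
python3 -m crank '[[0,0,0,0,0,0,0.5],[0,0,0,0,0,0,0.6],[0,0,0,0,0,0,0.75],[0,0,0,0,0,0,0.9],[0,0,0,0,0,0,1],[0,0,0,0,0,0,1],[0,0,0,0,0,0,1]]'
python3 - <<'E'
from h import *
st()
p=imaging.read_camera("wrist");save(p,"w9")
E
```

```text
time: 11.35
eef_pos: [0.605, -0.1628, 0.0289]
tcp_rot: [0.637, 0.585, 0.37, -0.339]
contact_force: [-3.4, -0.5, 6.2]
opening: 0.461
t 11.35 p [ 0.605  -0.1628  0.0289] x [0.042 0.495 0.868] z [ 0.075  0.865 -0.497] q [-0.718  0.735  1.614  0.776  1.588 -0.959] F [-3.4 -0.5  6.2] op 0.461
time: 12.1
eef_pos: [0.6048, -0.1627, 0.0264]
tcp_rot: [0.638, 0.585, 0.369, -0.338]
contact_force: [0.4, 0.1, -0.0]
opening: 1.0
t 12.1 p [ 0.6048 -0.1627  0.0264] x [0.043 0.498 0.866] z [ 0.075  0.863 -0.499] q [-0.718  0.737  1.615  0.775  1.582 -0.96 ] F [ 0.4  0.1 -0. ] op 1.0
```

View pics/w9.png

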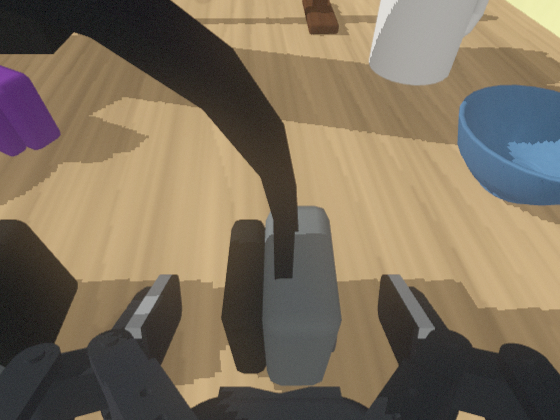

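Released; both jaws are clear (cols 180 and 380, cup 225–338). Backing out along the tool axis, then rising and looking.

```bash
python3 -m crank '[[0,0,-0.15,0,0,0,1],[0,0,-0.35,0,0,0,1],[0,0,-0.6,0,0,0,1],[0,0,-0.85,0,0,0,1],[0.1,0,-1,0,0,0,1],[0.4,0,-1,0,0,0,1],[0.7,0,-1,0,0,0,1],[1,0,-1,0,0,0,1],[1,0,-1,0,0,0,1],[1,0,-1,0,0,0,1]]'
python3 - <<'E'
from h import *
st()
W=imaging.read_camera("wrist");save(W,"w10");T=imaging.read_camera("top");S=imaging.read_camera("side")
cv2.imwrite("pics/s10.png",cv2.resize(S["pixels"][150:290,250:430],None,fx=4,fy=4,interpolation=cv2.INTER_CUBIC)[:,:,::-1])
save(T,"t10")
for p,n in((W,"W"),(S,"S"),(T,"T")):
  for l in("cup_a","crown"):
    print(n,l,[(np.round(q["location"],1).tolist(),round(q["confidence"],2)) for q in finder.pinpoint(l,p)])
E
```

```text
time: 13.15
eef_pos: [0.6003, -0.2185, 0.2337]
tcp_rot: [0.638, 0.586, 0.369, -0.336]
contact_force: [0.3, -0.2, -0.1]
opening: 0.994
t 13.15 p [ 0.6003 -0.2185  0.2337] x [0.041 0.501 0.864] z [ 0.077  0.861 -0.503] q [-0.78   0.5    1.525  0.765  1.849 -0.771] F [ 0.3 -0.2 -0.1] op 0.994
W cup_a [([138.2, 31.4], 0.88), ([220.7, 119.3], 0.8), ([113.2, 110.2], 0.69), ([343.6, 278.6], 0.68), ([303.4, 29.9], 0.64)]
W crown [([277.8, 190.5], 0.94), ([93.0, 59.8], 0.84), ([220.0, 8.5], 0.78), ([38.8, 233.0], 0.5)]
S cup_a [([322.4, 330.6], 0.96), ([249.4, 318.0], 0.93), ([280.6, 360.3], 0.9), ([242.8, 269.1], 0.85), ([264.7, 277.4], 0.83), ([242.4, 193.4], 0.76), ([289.1, 403.0], 0.72), ([348.1, 297.8], 0.71), ([221.6, 206.6], 0.65)]
S crown [([315.2, 370.7], 0.97), ([312.7, 277.1], 0.88), ([257.2, 232.0], 0.86), ([212.6, 332.6], 0.82)]
T cup_a [([276.7, 383.8], 0.96), ([230.4, 276.3], 0.86), ([314.8, 383.5], 0.83), ([253.2, 308.8], 0.76), ([247.2, 212.2], 0.73), ([217.0, 325.7], 0.62), ([180.5, 323.0], 0.56)]
T crown [([281.4, 189.3], 0.97), ([294.3, 351.1], 0.83), ([190.6, 324.1], 0.75), ([243.0, 404.4], 0.71), ([216.8, 323.5], 0.3)]
```

View pics/w10.png

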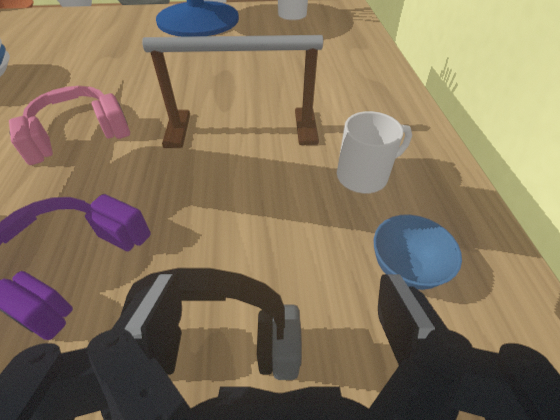

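View pics/s10.png

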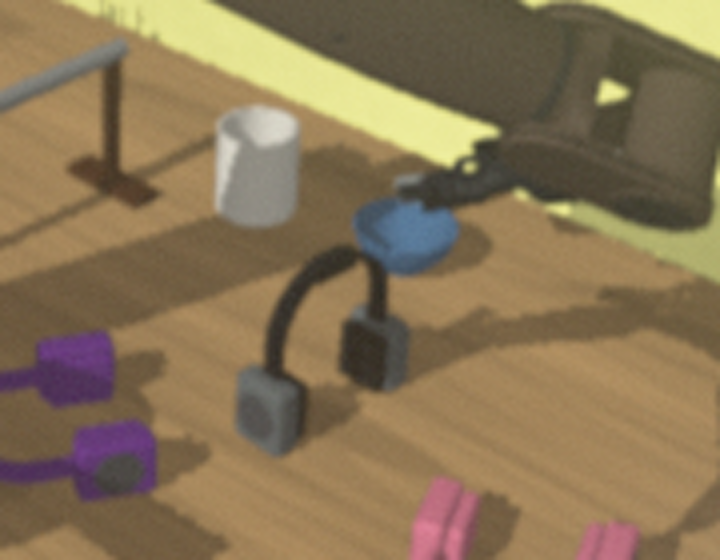

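View pics/t10.png

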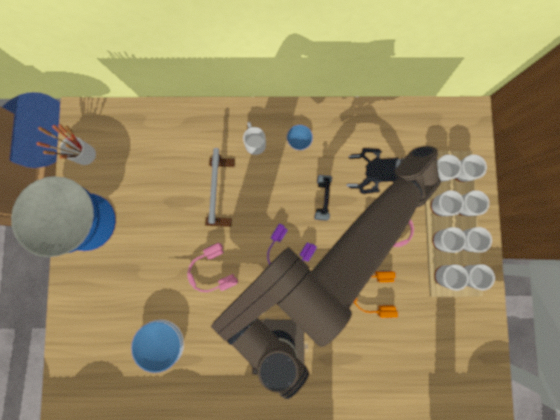

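Side view: the defenders stand free on both cups, crown at full-image (212,334). Now I turn the tool back to vertical and yaw it so the jaws lie along body x.

```bash
python3 -m crank '[[0.1,0,-0.06,0,-0.09,0,1],[0.2,0,-0.12,0,-0.18,0,1],[0.3,0,-0.18,0,-0.27,0,1],[0.35,0,-0.2,0,-0.36,0,1],[0.35,0,-0.2,0,-0.45,0,1],[0.35,0,-0.2,0,-0.54,0,1],[0.35,0,-0.2,0,-0.63,0,1],[0.35,0,-0.2,0,-0.667,0,1],[0.35,0,-0.2,0,-0.667,0,1]]'
python3 -m crank '[[0,0,0,0,0,0.09,1],[0,0,0,0,0,0.18,1],[0,0,0,0,0,0.27,1],[0,0,0,0,0,0.36,1],[0,0,0,0,0,0.45,1],[0,0,0,0,0,0.54,1],[0,0,0,0,0,0.63,1],[0,0,0,0,0,0.72,1],[0,0,0,0,0,0.81,1],[0,0,0,0,0,0.9,1],[0,0,0,0,0,1,1],[0,0,0,0,0,1,1]]'
python3 - <<'E'
from h import *
st()
need([.544,-.170,.28],down(-5))
E
```

```text
time: 14.5
eef_pos: [0.6003, -0.2153, 0.2922]
tcp_rot: [0.736, 0.677, 0.0, 0.0]
contact_force: [-0.0, -0.1, -0.0]
opening: 0.998
time: 15.7
eef_pos: [0.5998, -0.218, 0.2912]
tcp_rot: [0.999, -0.044, -0.0, -0.001]
contact_force: [0.6, -0.4, 0.4]
opening: 1.001
t 15.7 p [ 0.5998 -0.218   0.2912] x [ 0.996 -0.088 -0.001] z [-0.001  0.002 -1.   ] q [-5.080e-01  1.680e-01  1.607e+00  1.000e-03  1.368e+00  1.151e+00] F [ 0.6 -0.4  0.4] op 1.001
need shift [-0.3986 -0.2855  0.0754] turn [-0.001   0.0007 -0.0007] mm 74.4 deg 0.13
```

```bash
cat > m.py <<'E'
from h import *
import pickle,sys
W=imaging.read_camera("wrist");save(W,sys.argv[1]);pickle.dump(W,open(sys.argv[1]+".pkl","wb"))
for l in("cup_a","crown","rail_top"):
    print(l,[(np.round(q["location"],1).tolist(),round(q["confidence"],2)) for q in finder.pinpoint(l,W)])
E
python3 m.py w11
python3 -m crank '[[-0.2,-0.14,0.03,0,0,0,1],[-0.4,-0.285,0.075,0,0,0,1],[-0.4,-0.285,0.075,0,0,0,1],[-0.4,-0.285,0.075,0,0,0,1]]'
python3 -c "
from h import *
st()"
python3 m.py w12
```

```text
cup_a [([222.5, 487.1], 0.92), ([258.8, 248.1], 0.86), ([310.7, 140.7], 0.82), ([345.4, 220.1], 0.8), ([259.5, 398.0], 0.75), ([165.1, 244.1], 0.66)]
crown [([316.1, 471.3], 0.84), ([260.7, 231.3], 0.81)]
rail_top []
time: 16.3
eef_pos: [0.5438, -0.1691, 0.2806]
tcp_rot: [0.999, -0.043, 0.0, 0.0]
contact_force: [0.6, -0.4, 1.9]
opening: 1.005
t 16.3 p [ 0.5438 -0.1691  0.2806] x [ 0.996 -0.085  0.   ] z [ 0. -0. -1.] q [-0.48   0.019  1.787  0.     1.335  1.177] F [ 0.6 -0.4  1.9] op 1.005
cup_a [([114.5, 283.1], 0.97), ([217.2, 281.0], 0.91), ([276.1, 165.8], 0.91), ([218.5, 442.7], 0.87), ([180.8, 544.6], 0.7), ([313.6, 246.0], 0.67)]
crown [([396.3, 366.9], 0.93), ([281.1, 514.7], 0.85), ([199.1, 281.8], 0.67), ([361.8, 171.8], 0.66)]
rail_top []
```

View pics/w11.png

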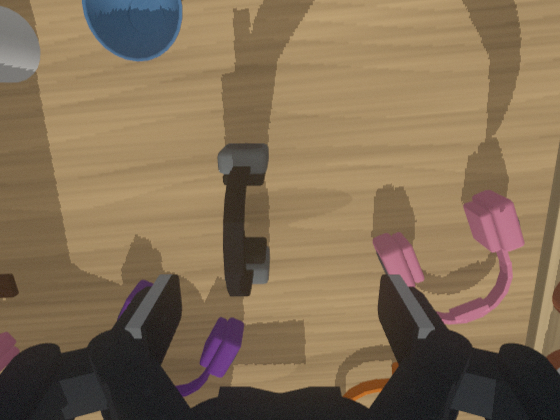

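View pics/w12.png

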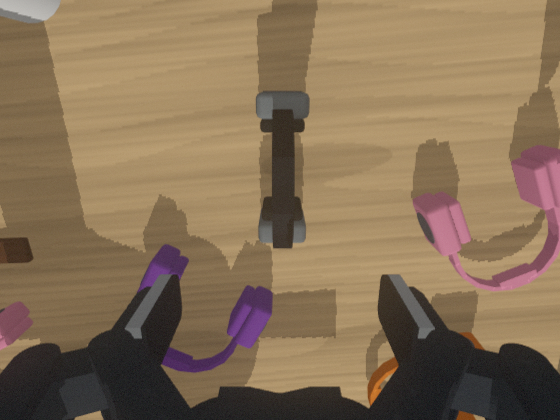

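```bash
cat > ov.py <<'E'
from h import *
import pickle,sys
def body(O,yaw):
    c,b=cb(yaw)
    f=lambda x,y,z:np.array(O)+x*c+y*b+z*U
    box=[f(x,s*y,z) for s in(1,-1) for y in(.042,.082) for z in(0,.066) for x in(-.027,.027)]
    arc=[f(x,.066*np.cos(t),.092+.066*np.sin(t)) for t in np.linspace(0,np.pi,31) for x in(-.009,.009)]
    return box,arc,f(0,0,.158)
if __name__=="__main__":
    n=sys.argv[1];W=pickle.load(open(n+".pkl","rb"));O=[float(v) for v in sys.argv[2:5]];yaw=float(sys.argv[5])
    im=cv2.resize(W["pixels"],None,fx=3,fy=3,interpolation=cv2.INTER_CUBIC)
    box,arc,cr=body(O,yaw)
    for q in proj(W,box):cv2.circle(im,tuple(int(v*3) for v in q),3,(255,0,0),-1)
    for q in proj(W,arc):cv2.circle(im,tuple(int(v*3) for v in q),2,(0,255,0),-1)
    print(proj(W,cr));q=proj(W,cr)[0];cv2.circle(im,tuple(int(v*3) for v in q),4,(255,255,0),-1)
    x0,y0=int(max(q[0]*3-330,0)),int(max(q[1]*3-330,0))
    cv2.imwrite("pics/"+sys.argv[6]+".png",im[y0:y0+560,x0:x0+660,::-1])
E
python3 ov.py w12 .544 -.17 0 85 ov12; python3 ov.py w11 .544 -.17 0 85 ov11
```

```text
[[281.31747922 199.91831888]]
[[231.89895804 260.79436567]]
```

View pics/ov12.png

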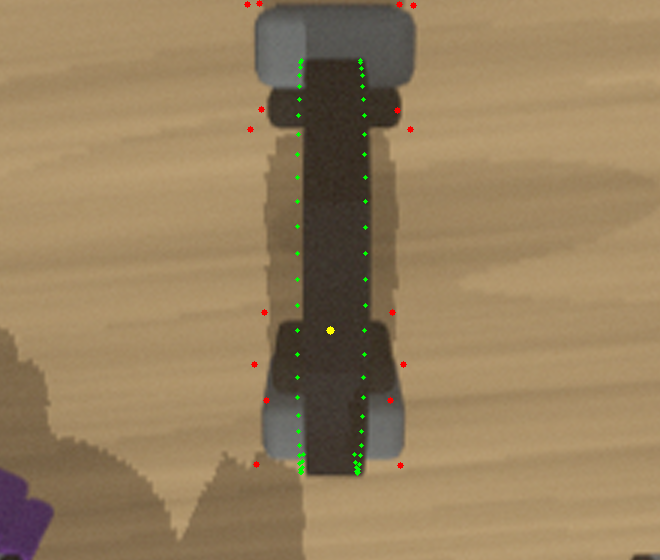

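View pics/ov11.png

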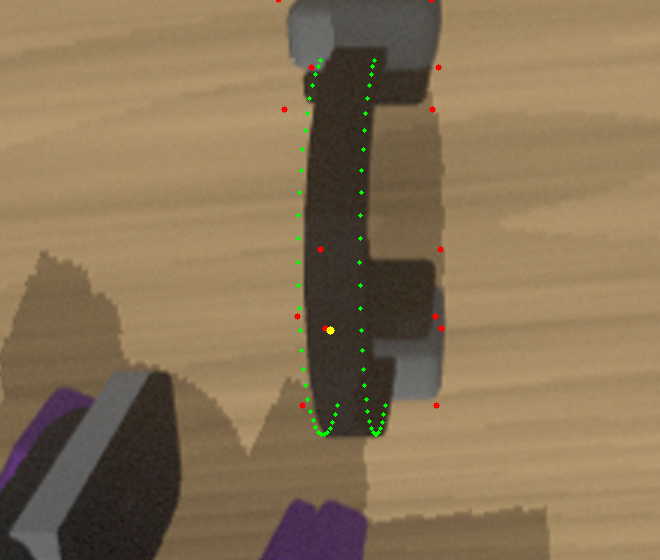

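The model overlay fits the standing pose. The crown is about 2 px to the right of the prediction, so at (0.544, −0.1717, 0.158). Descending to 12.5 mm below the crown.

```bash
python3 -m crank '[[0,0.017,0.25,0,0,0,1],[0,0.017,0.5,0,0,0,1],[0,0.017,0.7,0,0,0,1],[0,0.017,0.82,0,0,0,1],[0,0.017,0.88,0,0,0,1],[0,0.017,0.9,0,0,0,1],[0,0.017,0.9,0,0,0,1],[0,0.017,0.9,0,0,0,1]]'
python3 -c "
from h import *
st()"
python3 m.py w13 >/dev/null; python3 ov.py w13 .544 -.1717 0 85 ov13
```

```text
time: 17.3
eef_pos: [0.5448, -0.1726, 0.1472]
tcp_rot: [0.999, -0.043, 0.001, 0.001]
contact_force: [-0.5, -0.2, -0.8]
opening: 1.001
t 17.3 p [ 0.5448 -0.1726  0.1472] x [ 0.996 -0.087  0.003] z [ 0.003 -0.001 -1.   ] q [-0.484  0.143  1.907  0.     1.089  1.174] F [-0.5 -0.2 -0.8] op 1.001
[[279.28398908 294.92253303]]
```

View pics/w13.png

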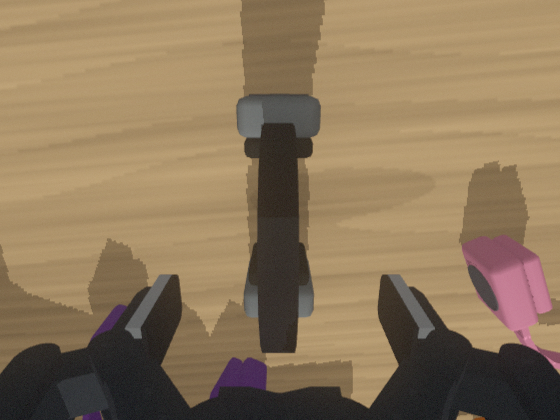

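View pics/ov13.png

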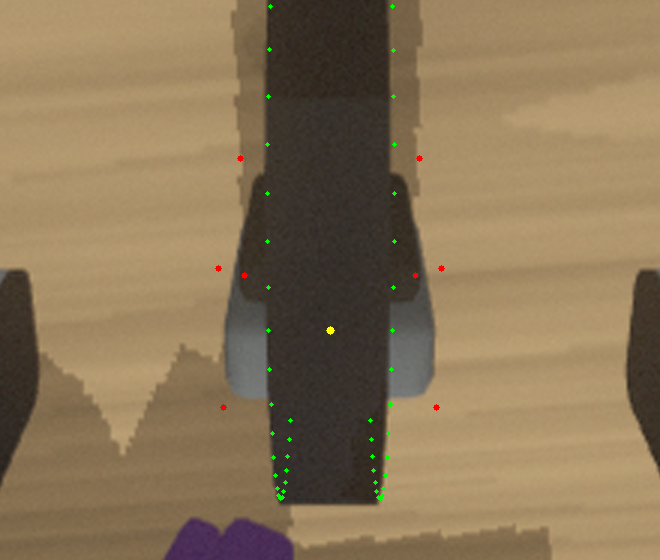

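Strap centred between the jaws (col 279, jaws 180/380). Closing.

```bash
python3 -m crank '[[0,0,0.01,0,0,0,0.7],[0,0,0.01,0,0,0,0.4],[0,0,0.01,0,0,0,0.2],[0,0,0.01,0,0,0,0.1],[0,0,0.01,0,0,0,0],[0,0,0.01,0,0,0,0],[0,0,0.01,0,0,0,0],[0,0,0.01,0,0,0,0],[0,0,0.01,0,0,0,0],[0,0,0.01,0,0,0,0]]' 60
python3 -c "
from h import *
st()"
python3 m.py w14 >/dev/null
python3 - <<'E'
from h import *
p=imaging.read_camera("side");cv2.imwrite("pics/s14.png",cv2.resize(p["pixels"][150:290,250:430],None,fx=4,fy=4,interpolation=cv2.INTER_CUBIC)[:,:,::-1])
E
```

```text
time: 18.5
eef_pos: [0.544, -0.172, 0.1443]
tcp_rot: [0.999, -0.043, 0.0, 0.0]
contact_force: [1.7, 1.1, 0.7]
opening: 0.195
t 18.5 p [ 0.544  -0.172   0.1443] x [ 0.996 -0.087  0.001] z [ 0.001 -0.    -1.   ] q [-0.484  0.146  1.91   0.     1.085  1.174] F [1.7 1.1 0.7] op 0.195
```

View pics/w14.png

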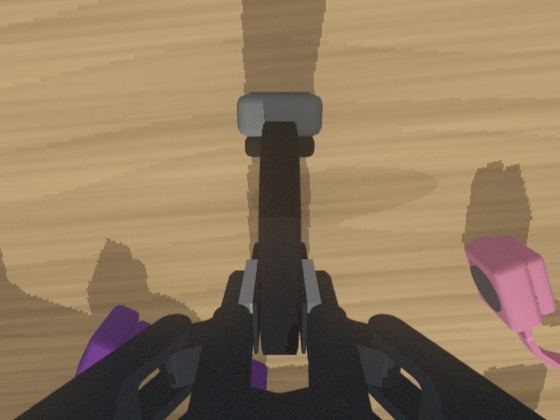

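View pics/s14.png

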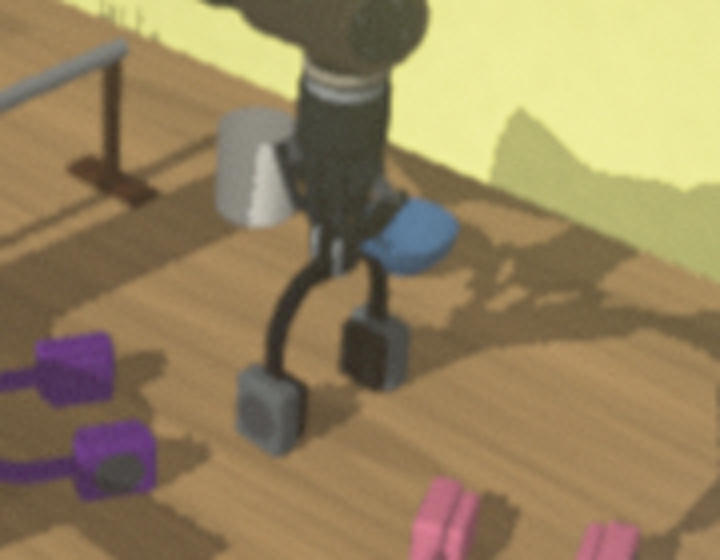

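```bash
python3 -m crank '[[0,0,-0.08,0,0,0,0],[0,0,-0.25,0,0,0,0],[0,0,-0.5,0,0,0,0],[0,0,-0.75,0,0,0,0],[0,0,-1,0,0,0,0],[0,0,-1,0,0,0,0]]'
python3 -m crank '[[0,0,-0.2,0,0,0,0],[0,0,-0.4,0,0,0,0],[0,0,-0.4,0,0,0,0]]'
python3 -c "
from h import *
st()
for n in('top','side'):
    p=imaging.read_camera(n);save(p,n[0]+'15')
    print(n,[(q['location'],q['confidence']) for q in finder.pinpoint('rail_top',p)])
    a=p['pixels'][135:245,190:250] if n=='top' else p['pixels'][150:235,215:300]
    cv2.imwrite('pics/r'+n+'.png',cv2.resize(a,None,fx=(5 if n=='top' else 7),fy=(5 if n=='top' else 7),interpolation=cv2.INTER_CUBIC)[:,:,::-1])
"; python3 m.py w15
```

```text
time: 19.35
eef_pos: [0.5459, -0.1733, 0.3013]
tcp_rot: [0.999, -0.043, 0.005, 0.003]
contact_force: [0.5, -0.8, -0.8]
opening: 0.189
time: 19.65
eef_pos: [0.5448, -0.1727, 0.3576]
tcp_rot: [0.999, -0.044, 0.003, 0.002]
contact_force: [-0.2, 0.6, -1.5]
opening: 0.19
t 19.65 p [ 0.5448 -0.1727  0.3576] x [ 0.996 -0.087  0.006] z [ 0.006 -0.003 -1.   ] q [-0.484 -0.016  1.684 -0.     1.466  1.174] F [-0.2  0.6 -1.5] op 0.19
top [([184.4, 213.0], 0.73)]
side [([172.9, 252.9], 0.69), ([202.0, 336.3], 0.67)]
cup_a [([352.8, 87.5], 0.94), ([163.8, 504.2], 0.82), ([251.1, 177.4], 0.74), ([319.0, 433.7], 0.7), ([296.5, 32.0], 0.57), ([199.4, 421.5], 0.56)]
crown [([254.5, 486.8], 0.94), ([295.3, 275.8], 0.81), ([357.1, 0.0], 0.62)]
rail_top []
```

View pics/rtop.png

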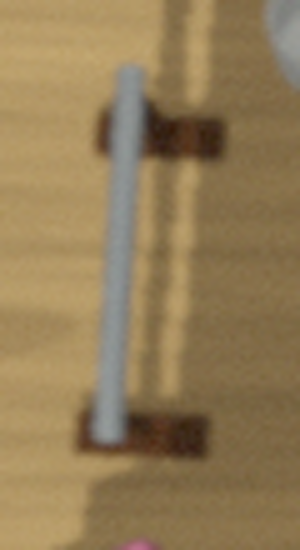

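View pics/rside.png

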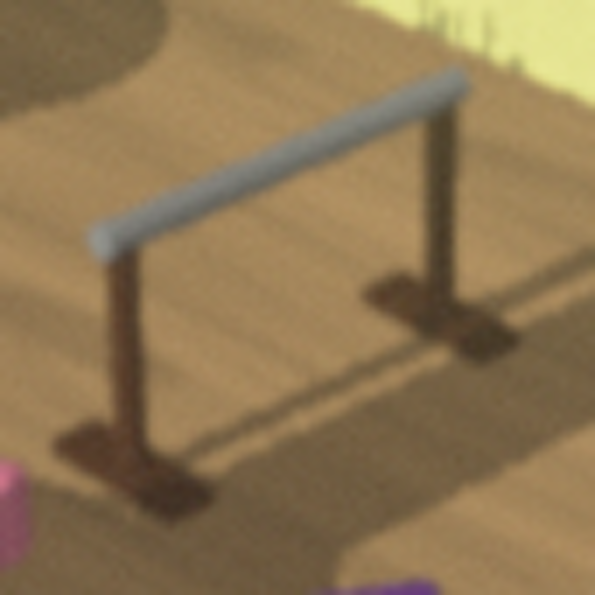

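View pics/w15.png

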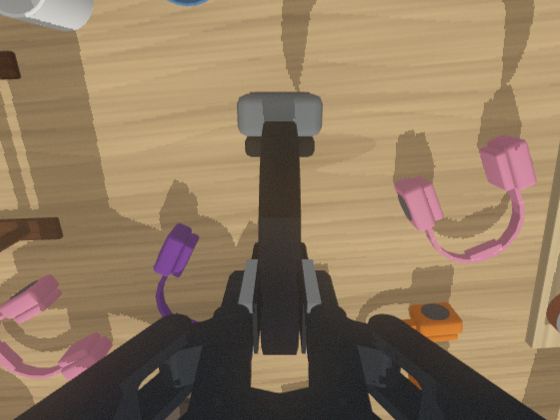

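Run:
```python
from h import *
from scipy.optimize import least_squares
T=imaging.read_camera("top");S=imaging.read_camera("side")
tp=lambda x,y:(190+x/5-.4,135+y/5-.4); sp=lambda x,y:(215+x/7-.43,150+y/7-.43)
for n,a,b in(("far",tp(131,68),sp(460,80)),("near",tp(108,443),sp(105,242))):
    print(n,tri([(T,a[::-1]),(S,b[::-1])]))
# model: x across, y along(away)
pts=[(0,.13,.152),(0,-.13,.152),(.05,.115-.017,.012),(.05,.115+.017,.012),(.05,-.115-.017,.012),(.05,-.115+.017,.012),(-.05,-.115-.017,.012)]
ot=np.array([tp(131,68),tp(108,443),tp(221,158),tp(224,120),tp(205,457),tp(208,418),tp(79,452)])
ps=[(0,.13,.152),(0,-.13,.152)];os_=np.array([sp(462,82),sp(105,242)])
def M(v,P,dz=0):
    a=v[2];d=np.array([np.cos(a),np.sin(a),0]);x=np.array([np.sin(a),-np.cos(a),0])
    return [np.array([v[0],v[1],0])+x*p[0]+d*p[1]+U*(p[2]+dz) for p in P]
f=lambda v:np.r_[(proj(T,M(v,pts))-ot).ravel(),(proj(S,M(v,ps,0))-os_).ravel()]
r=least_squares(f,[.57,.218,-.04],loss="soft_l1");print(r.x,np.degrees(r.x[2]));print(np.round(r.fun.reshape(-1,2),1))
g=lambda v:(proj(T,M(v,pts))-ot).ravel()
r=least_squares(g,[.57,.218,-.04]);print("top only",r.x,np.degrees(r.x[2]));print(np.round(r.fun.reshape(-1,2),1))
```

```text
far (array([0.70176949, 0.21282873, 0.15530162]), [0.000292123582173417, 0.0002921235821735381])
near (array([0.44268936, 0.22336649, 0.15594119]), [0.0026879112681459797, 0.002687911268146091])
[ 0.57339133  0.21987345 -0.04443925] -2.5461812140966393
[[-0.1 -0.2]
 [ 0.1 -0.7]
 [ 0.4  0.3]
 [ 0.2 -0.8]
 [ 0.4  0.4]
 [ 0.3 -0.8]
 [-1.   0.5]
 [-0.3  0.2]
 [-1.   0.6]]
top only [ 0.57261904  0.22000318 -0.04334722] -2.483612879599072
[[-0.2 -0. ]
 [ 0.1 -0.5]
 [ 0.3  0.4]
 [ 0.1 -0.6]
 [ 0.4  0.6]
 [ 0.3 -0.6]
 [-1.   0.7]]
```

```bash
python3 -m crank '[[0,-0.1,0,0,0,0,0],[0,-0.25,0,0,0,0,0],[0,-0.4,0,0,0,0,0],[0.02,-0.6,0,0,0,0,0],[0.04,-0.8,0,0,0,0,0],[0.05,-1,0,0,0,0,0]]'
python3 -m crank '[[0,-0.2,0,0,0,0,0],[0,-0.4,0,0,0,0,0],[0,-0.6,0,0,0,0,0],[0,-0.75,0,0,0,0,0],[0,-0.9,0,0,0,0,0],[0,-0.9,0,0,0,0,0]]'
python3 -m crank '[[0,0,0,0,0,-0.04,0],[0,0,0,0,0,-0.12,0],[0,0,0,0,0,-0.2,0],[0,0,0,0,0,-0.28,0],[0,0,0,0,0,-0.36,0],[0,0,0,0,0,-0.44,0],[0,0,0,0,0,-0.52,0],[0,0,0,0,0,-0.6,0],[0,0,0,0,0,-0.68,0],[0,0,0,0,0,-0.76,0],[0,0,0,0,0,-0.82,0],[0,0,0,0,0,-0.84,0]]'
python3 -c "
from h import *
st();need([.573,.2195,.356],down(87.5))"
```

```text
time: 20.75
eef_pos: [0.5642, -0.021, 0.3542]
tcp_rot: [0.999, -0.043, 0.0, -0.0]
contact_force: [0.1, 0.2, -2.8]
opening: 0.19
time: 21.35
eef_pos: [0.5754, 0.1148, 0.3541]
tcp_rot: [0.999, -0.042, -0.0, -0.001]
contact_force: [0.7, 0.1, -2.5]
opening: 0.191
time: 22.55
eef_pos: [0.5757, 0.1113, 0.3541]
tcp_rot: [0.815, 0.579, -0.0, 0.0]
contact_force: [-0.7, -0.2, -1.9]
opening: 0.191
t 22.55 p [0.5757 0.1113 0.3541] x [ 0.33   0.944 -0.   ] z [-0. -0. -1.] q [ 0.018  0.023  1.651 -0.     1.467  0.354] F [-0.7 -0.2 -1.9] op 0.191
need shift [ 0.6752 -0.255  -0.0128] turn [-1.000e-04  1.000e-04 -1.862e-01] mm 108.3 deg 16.76
```

```bash
python3 -m crank '[[0.1,-0.04,0,0,0,-0.05,0],[0.25,-0.09,0,0,0,-0.1,0],[0.4,-0.15,0,0,0,-0.15,0],[0.55,-0.21,0,0,0,-0.186,0],[0.65,-0.245,0,0,0,-0.186,0],[0.675,-0.255,0,0,0,-0.186,0],[0.675,-0.255,0,0,0,-0.186,0],[0.675,-0.255,0,0,0,-0.186,0]]'
python3 -c "
from h import *
st();need([.573,.2195,.356],down(87.5))
for n in('side','top'):
    p=imaging.read_camera(n);save(p,n[0]+'16')
"; python3 m.py w16
```

```text
time: 23.35
eef_pos: [0.5736, 0.2187, 0.354]
tcp_rot: [0.724, 0.69, -0.0, 0.0]
contact_force: [-0.4, -0.2, -2.6]
opening: 0.19
t 23.35 p [0.5736 0.2187 0.354 ] x [ 0.047  0.999 -0.001] z [-0.    -0.001 -1.   ] q [ 2.000e-01  8.600e-02  1.586e+00 -1.000e-03  1.470e+00  2.470e-01] F [-0.4 -0.2 -2.6] op 0.19
need shift [ 0.005  -0.0042 -0.0134] turn [-0.0001  0.0005 -0.0023] mm 2.2 deg 0.21
cup_a [([298.9, 182.0], 0.88), ([147.0, 112.4], 0.76), ([191.3, 42.7], 0.73)]
crown [([294.1, 95.2], 0.96), ([86.1, 11.8], 0.65), ([295.6, 277.3], 0.55)]
rail_top []
```

View pics/w16.png

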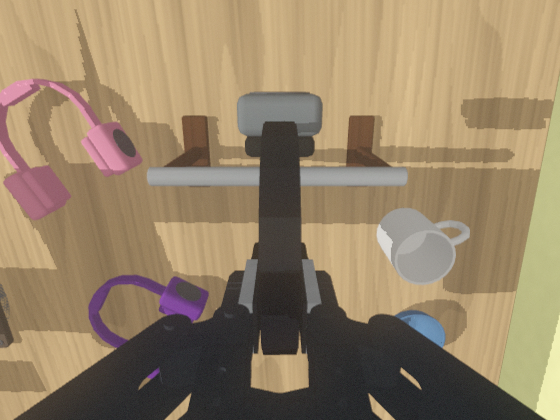

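View pics/s16.png

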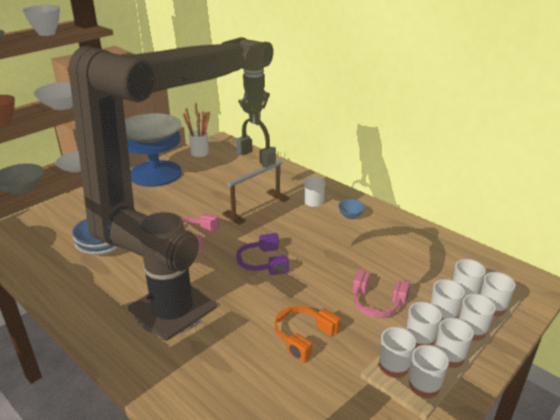

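View pics/t16.png

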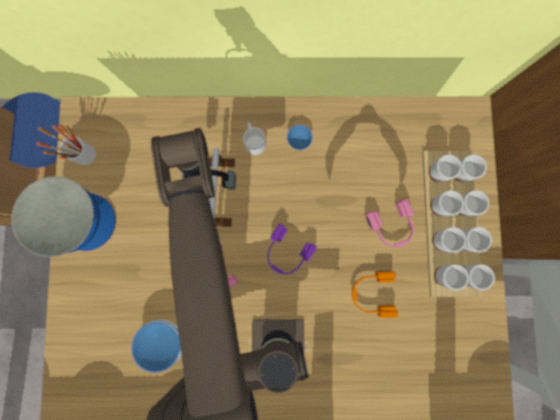

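Run:
```python
from h import *
import pickle
W=pickle.load(open("w16.pkl","rb"))
a=atz(W,(177,148.5),.155);b=atz(W,(176.5,406),.155);print(a,b,(a+b)/2,np.linalg.norm(a-b),np.degrees(np.arctan2(*(b-a)[[1,0]])))
```

```text
[0.44324323 0.2243387  0.155     ] [0.70264891 0.2127726  0.155     ] [0.57294607 0.21855565 0.155     ] 0.2596634014838856 -2.5529515279922097
```

The wrist view gives the rail middle at (0.573, 0.2186) and −2.55°, against the tool at (0.5736, 0.2187), so it is square and centred. Lowering.

```bash
python3 -m crank '[[0,0,0.08,0,0,0,0],[0,0,0.2,0,0,0,0],[0,0,0.35,0,0,0,0],[0,0,0.5,0,0,0,0],[0,0,0.65,0,0,0,0],[0,0,0.8,0,0,0,0],[0,0,0.92,0,0,0,0],[0,0,1,0,0,0,0],[0,0,1,0,0,0,0]]'
python3 -m crank '[[0,0,0.06,0,0,0,0],[0,0,0.12,0,0,0,0],[0,0,0.17,0,0,0,0],[0,0,0.2,0,0,0,0],[0,0,0.2,0,0,0,0],[0,0,0.2,0,0,0,0]]'
python3 -c "
from h import *
st()
p=imaging.read_camera('side');cv2.imwrite('pics/s17.png',cv2.resize(p['pixels'][100:240,190:360],None,fx=4,fy=4,interpolation=cv2.INTER_CUBIC)[:,:,::-1])
"; python3 m.py w17
```

```text
time: 24.55
eef_pos: [0.572, 0.2191, 0.201]
tcp_rot: [0.723, 0.691, -0.002, -0.001]
contact_force: [0.2, -0.6, -2.3]
opening: 0.194
time: 25.15
eef_pos: [0.5736, 0.2195, 0.1742]
tcp_rot: [0.723, 0.691, 0.0, 0.0]
contact_force: [0.4, -0.6, -2.7]
opening: 0.191
t 25.15 p [0.5736 0.2195 0.1742] x [0.046 0.999 0.   ] z [ 0.  0. -1.] q [ 0.201  0.206  1.781 -0.     1.154  0.247] F [ 0.4 -0.6 -2.7] op 0.191
cup_a [([183.2, 18.7], 0.88), ([397.5, 141.4], 0.67)]
crown [([293.9, 278.4], 0.74), ([386.6, 10.3], 0.61)]
rail_top []
```

View pics/w17.png

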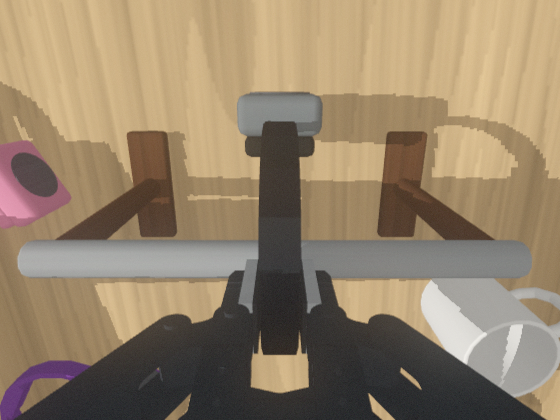

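View pics/s17.png

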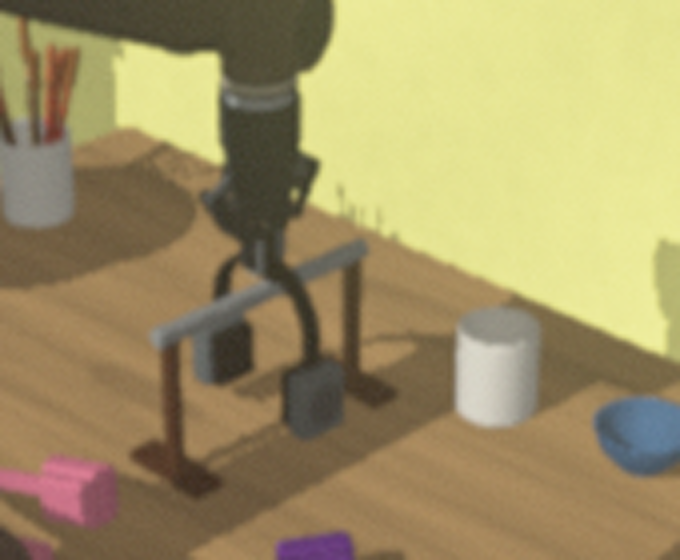

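```bash
python3 -m crank '[[0,0,0.015,0,0,0,0],[0,0,0.03,0,0,0,0],[0,0,0.04,0,0,0,0],[0,0,0.04,0,0,0,0]]'
python3 -m crank '[[0,0,0.006,0,0,0,0],[0,0,0.012,0,0,0,0],[0,0,0.012,0,0,0,0]]'
python3 -m crank '[[0,0,0.006,0,0,0,0],[0,0,0.006,0,0,0,0]]'
```

```text
time: 25.8
eef_pos: [0.5732, 0.2194, 0.1675]
tcp_rot: [0.723, 0.691, -0.0, -0.0]
contact_force: [-0.1, 0.2, -1.8]
opening: 0.188
time: 26.1
eef_pos: [0.5734, 0.2195, 0.1661]
tcp_rot: [0.723, 0.691, -0.0, -0.0]
contact_force: [-0.4, -0.8, -2.5]
opening: 0.19
time: 26.3
eef_pos: [0.5734, 0.2195, 0.1652]
tcp_rot: [0.723, 0.691, -0.0, -0.0]
contact_force: [-0.0, 0.1, -2.7]
opening: 0.194
```

```bash
python3 -m crank '[[0,0,0.006,0,0,0,0],[0,0,0.006,0,0,0,0]]'
python3 -m crank '[[0,0,0.006,0,0,0,0],[0,0,0.006,0,0,0,0]]'
```

```text
time: 26.5
eef_pos: [0.5735, 0.2195, 0.1643]
tcp_rot: [0.723, 0.691, -0.0, -0.0]
contact_force: [-0.4, 0.1, -3.0]
opening: 0.196
time: 26.7
eef_pos: [0.5736, 0.2195, 0.1642]
tcp_rot: [0.723, 0.691, 0.0, 0.0]
contact_force: [-2.1, -0.8, 1.0]
opening: 0.193
```

Contact at TCP z = 0.1642, where 0.1643 was predicted, and the rail now carries the weight. Opening slowly.

```bash
python3 -m crank '[[0,0,0,0,0,0,0.22],[0,0,0,0,0,0,0.26],[0,0,0,0,0,0,0.35],[0,0,0,0,0,0,0.45],[0,0,0,0,0,0,0.6],[0,0,0,0,0,0,0.6],[0,0,0,0,0,0,0.6]]'
python3 -c "
from h import *
st()"; python3 m.py w18
python3 -m crank '[[0,0,-0.05,0,0,0,0.6],[0,0,-0.15,0,0,0,0.6],[0,0,-0.3,0,0,0,0.6],[0,0,-0.55,0,0,0,0.6],[0,0,-0.8,0,0,0,0.6],[0,0,-1,0,0,0,0.6],[0,0,-1,0,0,0,0.6]]'
python3 -c "
from h import *
st()
p=imaging.read_camera('side');cv2.imwrite('pics/s19.png',cv2.resize(p['pixels'][100:240,190:360],None,fx=4,fy=4,interpolation=cv2.INTER_CUBIC)[:,:,::-1])
"; python3 m.py w19
```

```text
time: 27.4
eef_pos: [0.5735, 0.2195, 0.1635]
tcp_rot: [0.723, 0.691, -0.0, 0.0]
contact_force: [0.1, 0.1, -0.6]
opening: 0.601
t 27.4 p [0.5735 0.2195 0.1635] x [ 0.046  0.999 -0.   ] z [-0. -0. -1.] q [ 0.2    0.217  1.789 -0.     1.135  0.247] F [ 0.1  0.1 -0.6] op 0.601
cup_a [([184.6, 7.0], 0.81), ([403.6, 136.2], 0.58)]
crown [([296.7, 279.3], 0.9), ([396.9, 4.2], 0.8)]
rail_top []
time: 28.3
eef_pos: [0.5759, 0.2201, 0.3223]
tcp_rot: [0.723, 0.691, 0.006, 0.004]
contact_force: [0.8, 0.0, 0.5]
opening: 0.6
t 28.3 p [0.5759 0.2201 0.3223] x [0.046 0.999 0.003] z [ 0.013  0.003 -1.   ] q [ 0.201  0.096  1.631 -0.     1.4    0.247] F [0.8 0.  0.5] op 0.6
cup_a [([110.4, 277.7], 0.81), ([153.3, 94.7], 0.8), ([317.5, 175.3], 0.71), ([200.4, 20.0], 0.7), ([334.7, 408.9], 0.63), ([212.9, 275.0], 0.6), ([192.2, 272.2], 0.56)]
crown [([196.9, 274.6], 0.78), ([310.2, 79.5], 0.66)]
rail_top [([190.7, 272.4], 0.77)]
```

View pics/w19.png

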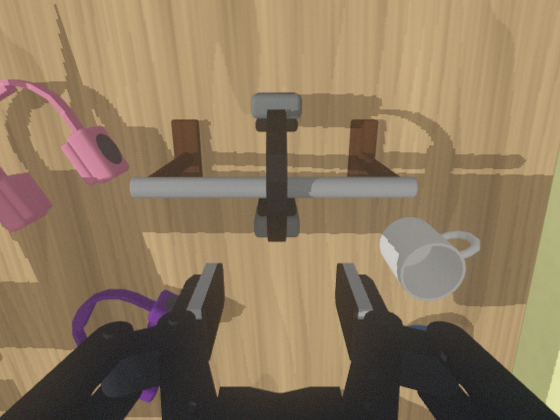

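View pics/s19.png

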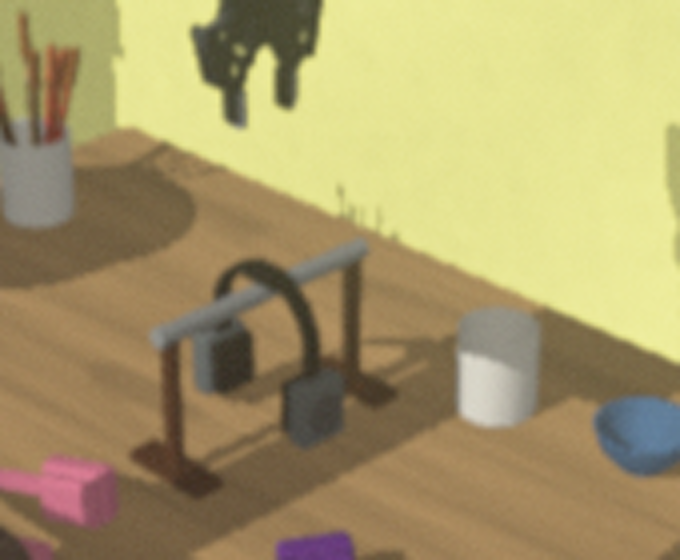

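The defenders hang squarely: strap at col 276, rail from 131 to 416. I'll wait a second, check for movement, then hand in.

```bash
python3 -m crank '[[0,0,-0.1,0,0,0,0.6],[0,0,-0.1,0,0,0,0.6],[0,0,-0.1,0,0,0,0.6],[0,0,-0.1,0,0,0,0.6],[0,0,-0.1,0,0,0,0.6],[0,0,-0.1,0,0,0,0.6],[0,0,-0.1,0,0,0,0.6],[0,0,-0.1,0,0,0,0.6]]' && python3 m.py w20 && python3 ov.py w20 .5735 .219 .02 -2.5 ov20
python3 -c "
from h import *
st();T=imaging.read_camera('top')
for l in('mug','bowl'):print(l,[(m['extent'],round(m['confidence'],2)) for m in finder.masks_of(l,T)][:3])"
```

```text
time: 29.35
eef_pos: [0.5735, 0.2195, 0.3284]
tcp_rot: [0.723, 0.691, -0.0, -0.0]
contact_force: [0.3, -0.2, 0.0]
opening: 0.597
cup_a [([195.1, 29.7], 0.87), ([111.1, 280.8], 0.86), ([149.0, 102.4], 0.81), ([312.7, 180.7], 0.63), ([211.2, 279.2], 0.58)]
crown [([303.9, 87.5], 0.7)]
rail_top [([187.6, 274.8], 0.6)]
[[277.82835796 190.61947917]]
t 29.55 p [0.5735 0.2195 0.3285] x [0.046 0.999 0.   ] z [ 0.  0. -1.] q [0.201 0.096 1.621 0.    1.425 0.247] F [-0.6  0.2  0.3] op 0.604
mug [([290.4, 124.3, 311.2, 151.2], 0.28)]
bowl [([288.3, 127.0, 311.2, 150.2], 0.86)]
```

View pics/ov20.png

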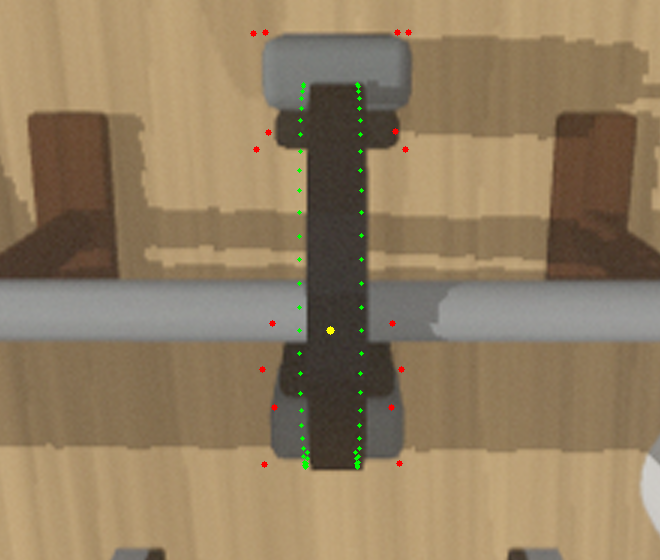

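The picture matches the hanging model to about 2 mm, and nothing is moving. Handing in.

```bash
python3 -c "
from h import *
print(ticket.sign_off())"
```

```text
the job is handed in; nothing more can be done
None
```

The ear defenders now hang astride the rail, and I handed the job in at about 30 s of the 69 s allowed; no verdict is reported.

**What I did:** I picked up the black pair by its far cup and stood it upright on both cups on the bench. I let go, backed off, and saw it standing free. I then took it by the crown and lowered it onto the rail. It touched at the height I expected (0.1642 m, against 0.1643 m predicted), and I released it.

**Last checks:**
- **Position:** The defenders sit about 2 mm from the rail's middle, square across it, with one cup on either side.
- **At rest:** A second look about a second later matched the hanging pose to within about 2 mm, with the gripper open and about 130–150 mm clear of them.
- **Mug and bowl:** In the last top view the network found the bowl in its starting place but missed the mug. In the side and wrist pictures the mug is standing and looks undisturbed.

**Disagreements:**
- When the cups first touched the bench, my estimate of their height was about 6 mm too high. The later overlay of the standing pose fitted, so I went on.
- One two-view height of the crown, while it was lying flat, came out 13 mm too low. I set it aside in favour of the whole-shape fit.

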